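Dock the tablet cassettes in the keyed carrier

TASK

Load the refilled tablet cassettes on the counter into the keyed carrier for the tablet packer: swing the hold-down bar forward out of the way, then turn each cassette so that its key rib faces the slot ladder and step it along from the narrow end until the first slot that lets it drop fully down to the floor, so that every cassette stands home in the narrowest slot that accepts it. When all are docked, swing the bar right down over the lids again, and leave the other things on the counter where they are.

Things in the scene. Friction and masses are not known exactly. Their poses are not given: they have to be found in the camera images.
- cassette_a: one of the tablet cassettes: white box 64 long (x) x 44 wide (y) x 55 high with a flat grey lid, about 0.2 kg, heavy at the foot. Grip rail along the lid and, upright on the back wall (+x), a key rib (rail: see cassette_b; rib: see its point); amber window on the front (-x). Alike but for the ribs' widths. Origin: centre of the underside, z up. None if absent
- cassette_a_rib (a point): bottom centre of the key rib: x = +38, level with the underside. The rib runs 35 up the middle of the back wall and is 12 deep (x = 32 to 44) and somewhere from 8 to 24 wide (y), unmarked, no two alike
- cassette_b: another cassette, as cassette_a but with its own rib width; same axes. All grip rails: 12 thick (y), 40 long (x), centred at x = +8, from the lid top 55 above the underside up to 87. None if absent
- cassette_b_rib (a point): bottom centre of cassette_b's key rib, as for cassette_a
- cassette_c: another cassette, as cassette_a but with its own rib width; same axes. None if absent
- cassette_c_rib (a point): bottom centre of cassette_c's key rib, as for cassette_a
- cassette_d: another cassette, as cassette_a but with its own rib width; same axes. None if absent
- cassette_d_rib (a point): bottom centre of cassette_d's key rib, as for cassette_a
- cassette_e: another cassette, as cassette_a but with its own rib width; same axes. None if absent
- cassette_e_rib (a point): bottom centre of cassette_e's key rib, as for cassette_a
- carrier: fixed aluminium carrier, 112 deep (x) x 300 wide (y), floor 8 above the counter. Along its back: five upright slots between grey prongs (front faces x = 33, tops 43 above the counter), back wall at x = 50. Front lip 6 above the floor, inner face x = -40; end cheeks at y = +-147, 43 high. Origin: centre of the underside; x towards the back, z up
- slot_1 (a point): foot of slot 1, the narrowest (10.2 wide), at the carrier's -y end; at floor level, where the bottom centre of a docked rib lies (play: 3 back, 6 forward). Axes as the carrier's. Slots are 56 apart, open at top and front, 35 high, mouths rounded 2.5. Each slot is 2.2 wider than one cassette's rib; a rib too wide stays on the prong tops
- slot_2 (a point): foot of slot 2, 14.2 wide, as for slot 1
- slot_3 (a point): foot of slot 3, 18.2 wide, as for slot 1
- slot_4 (a point): foot of slot 4, 22.2 wide, as for slot 1
- slot_5 (a point): foot of slot 5, 26.2 wide, the widest, at the +y end, as for slot 1
- keeper (a joint): hinge of the hold-down bar, rad: 0 = down across the front of the lids (2 above docked lids); grows as the bar swings up and forward (to the carrier's -x), 1.9 = fully forward. Axis along the carrier's y. It stays where it is left; about 2 to 3 N at the bar moves it. While down it blocks the docking places
- bar_grip (a point): middle of the black sleeve (13 thick, 38 long) on the end of the 10 mm bar that sticks out past the carrier's -y end, bar along the carrier's y; 70 above the counter when down, 36 when fully forward
- bar_pivot (a point): point on the bar's hinge axis abreast of bar_grip, 30 above the counter; the bar's centre line is 44.7 from it; fixed to the bar
- pill_bottle: bystander: closed amber pill bottle, 48 across, 85 high; origin at the centre of its underside
- count_tray: bystander: white tablet counting tray, 100 x 150 x 16; origin at the centre of its underside
- tape_dispenser: bystander: black desk tape dispenser, 110 x 50 x 70; origin at the centre of its underside

How it is judged:
By the outcome, as a careful person would: the job done as asked, in the order asked, and still so for the second after the job is handed in, with the robot touching nothing.
Of cassette_a, cassette_b, cassette_c, cassette_d, cassette_e only 3 to 5 are there at a start; the rules pass over those that are not, and their reading is None.
At some moment in a run one of cassette_a, cassette_b, cassette_c, cassette_d, cassette_e may be knocked a few centimetres aside while the robot is not near it.
Once in a run the grip may slacken for a moment while it holds something.
It also fails if it takes over 210 s, if anything falls off the work surface, if the arm or the gripper's body presses on something with over 40 N, if the wrist force passes 120 N, or if a joint passes its speed limit or range.

ROBOT

A 7-joint arm with a two-finger parallel gripper is mounted at the origin on the work surface. World frame = base frame: x ahead of the robot, y to its left, z up, the work surface at z = 0. Lengths are in m, angles in rad, forces in N, time in s.
With the tool pointing down it reaches from about 0.4 to 0.85 m from the base axis. Payload 4.5 kg.
Tool frame: the origin (TCP) lies on the centre line of the jaws, within the pads' length; the fingertips stand ahead of it and the grasp point (between the pads) lies 6 mm ahead of it (r.tcp_to_tips is the x of the fingertips in the tool frame, in m); x points along the fingers, y is the direction in which the jaws open and shut, and the axes are right-handed (so a half turn about x gives the same grasp; the last joint's range is limited). The gripper opens to 88 mm and grips with 3 to 60 N. Pads are 18 mm wide; open, the fingers measure 123 mm over their backs; the gripper's body (75 mm by 187 mm) begins 45 mm behind the grasp point.
Start: joints at [1.343, 0.689, -0.195, 1.565, 0.157, 0.902, -0.215], TCP at [0.162, -0.604, 0.264] pointing down, gripper open.
Joint ranges: [-3.01, 3.01], [-0.46, 2.08], [-1.47, 1.51], [0.13, 2.56], [-1, 4.14], [0.04, 2.09], [-2.66, 2.66]. Speed limits (rad/s): [2.57, 2.57, 3.14, 3.14, 3.14, 3.14, 3.14].

INTERFACE

Orientations are given as a unit quaternion [x, y, z, w].
In Python, from plant import r gives the robot as it stands.
- The arm moves only by the tool play_rows, never from a script. Its argument "targets" is a list of rows, each a list of 3 entries, a list of its own where there are three numbers: the turn, a rotation vector about the world's x, y, z in rad, then the shift along the world's x, y, z in units of 40 mm (1.0 is 40 mm), then the closure in counts, from 0 (fully open) to 255 (shut). A call has 1 to 5 rows; each row shifts and turns the commanded pose from where the row before left it; what a row does not reach is not made up. A row lasts 1/10 s, in which the tool goes at most 50 mm and 8.59 degrees, less where a joint would pass 70% of its speed; a pose out of reach is approached as far as the arm can. A call is refused whole if a number of a shift passes 1 or a number of a turn 0.15, either way. A call with a gripper value outside its range is refused whole. The fingers move at their own pace and stop on an object; "newtons" is the grip in N (left out, the last holds). Time passes only in rows, so rows that do not move let the fingers close. It gives the time, the measured TCP pose, the force and the opening at its end, in the units of the state.
- r.get_state(): the state, without advancing time (a new reading comes with each control period).
- r.snapshot(name): name is "scene" or "top" or "wrist"; returns a dict with "color" (420x560x3 uint8, red, green, blue), "fx", "fy", "cx", "cy" (pixels), "dist" ([k1, k2, p1, p2, k3] as OpenCV has them; the pictures are not rectified), "cam_to_world" (4x4, takes a point from camera to world coordinates). Camera axes: x right, y up, looking along -z (the intrinsics and any distortion apply to the point x, -y, -z); pixel columns grow to the right and rows downward; lengths in m; the calibration is good to about 2 mm. A picture is of the moment at which its call begins. There is no depth.
- r.finish_job(): hands the job in, once; it reports no verdict.
The state is a dict: "clock": time; "q": joint angles; "qd": joint speeds; "joint_torque": joint torques, N m; "tool_pos": TCP position; "eef_rot": TCP orientation; "contact_force": force on the tool from outside, world axes, zero at the start; "moment": the same for the moment, N m; "opening": opening from 0.0 (shut) to 1.0 (fully open).
Only numpy, scipy, OpenCV 4.12 (cv2) and the standard library are available. Lean on these libraries where they do the work, as an engineer would, in place of code of your own. Each camera call takes 0.05 s, during which the arm holds its last target.

## Working session

There is one attempt and no reset: what is moved stays moved. The work goes in short steps, Python scripts to look and compute and a tool call to move; the robot and the scene stay as the last step left them, time stands still between calls to the robot, and variables do not carry over. Pictures are saved under pics/ and viewed, and the job is handed in when it is done.

Besides the shell and the picture viewer there is one more tool, called after ">>>" by a JSON object that holds its "api" and its "payload". play_rows: Moves the arm, as the interface text tells. Its arguments: {"type":"object","properties":{"targets":{"type":"array","items":{"type":"array"}},"newtons":{"type":"number"}},"required":["targets"]}

```bash
ls -la; mkdir -p pics
python3 - <<'E'
from plant import r
import cv2
for n in ["scene","top","wrist"]:
    s=r.snapshot(n); cv2.imwrite(f"pics/{n}0.png",s["color"][:,:,::-1])
    print(n,s["fx"],s["fy"],s["cx"],s["cy"],s["dist"],s["cam_to_world"])
print(r.get_state(), r.tcp_to_tips)
E
```

```text
total 12
drwxr-xr-x  3 agent agent 4096 Dec  6 16:56 .
drwxr-xr-x 23 root  root  4096 Dec  6 16:56 ..
drwxr-xr-x  2 agent agent 4096 Dec  6 16:56 pics
scene 457.3971800283865 457.3971800283865 277.3324954537747 212.682373338167 [-0.01188442  0.          0.          0.          0.        ] [[-0.66866476 -0.45127701  0.59096236  1.30709291]
 [ 0.74353997 -0.41219799  0.52653692  0.61115544]
 [ 0.00597949  0.79148081  0.61116476  0.83113052]
 [ 0.          0.          0.          1.        ]]
top 466.2399228793246 466.2399228793246 279.31364930369017 207.125461616792 [-0.16369806  0.          0.          0.          0.        ] [[-0.01487814  0.99535768 -0.09508801  0.48313088]
 [-0.9998769  -0.0143367   0.00637472 -0.01054273]
 [ 0.00498188  0.09517115  0.99544846  1.26489208]
 [ 0.          0.          0.          1.        ]]
wrist 305.75141430876255 305.75141430876255 277.96683284014654 209.23300148280833 [-0.00864632  0.          0.          0.          0.        ] [[ 0.25791674  0.93108586  0.25798852  0.22822597]
 [-0.96616386  0.24924765  0.06635518 -0.58467138]
 [-0.00252066 -0.2663733   0.96386665  0.3841875 ]
 [ 0.          0.          0.          1.        ]]
{'clock': 0.15, 'q': array([ 1.34281345,  0.68980851, -0.19456681,  1.56603207,  0.15728384,
        0.90251359, -0.21513469]), 'qd': array([-0.00159351, -0.0021973 , -0.00172575, -0.00144829, -0.00041642,
        0.00106035, -0.00011236]), 'joint_torque': array([-1.54704972e-03, -5.27864957e+01, -1.26860496e+00, -1.53585166e+01,
       -5.25319471e-02,  3.96659249e-03,  1.15171129e-04]), 'tool_pos': array([ 0.16163609, -0.60330328,  0.26310399]), 'eef_rot': array([-0.70097142, -0.09278255,  0.70114066, -0.09182724]), 'contact_force': array([-0.634724  , -0.26076614,  0.60983552]), 'moment': array([ 0.00165382, -0.01524075,  0.00521213]), 'opening': 1.000044690081131} 0.025
```

View pics/scene0.png

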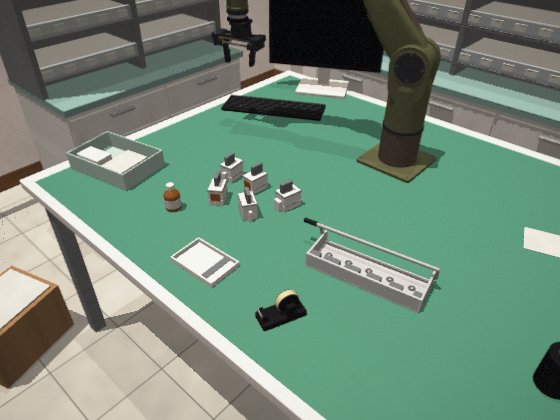

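View pics/top0.png

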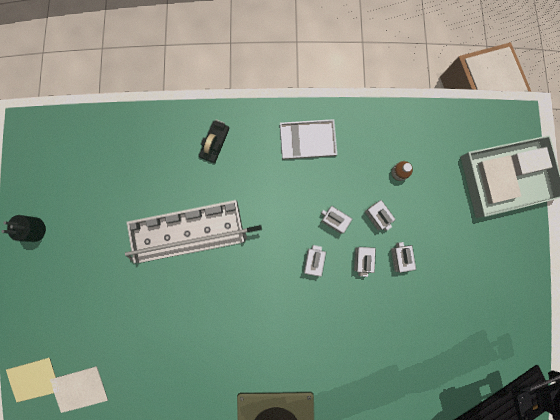

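View pics/wrist0.png

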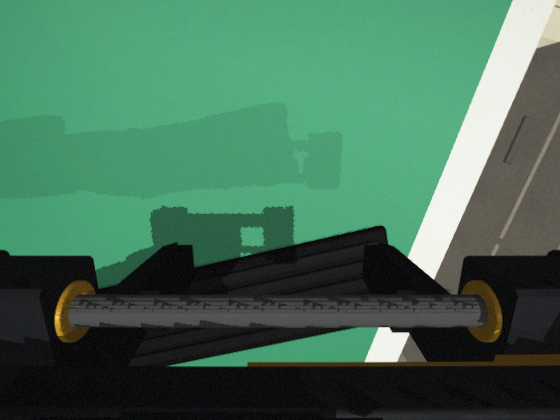

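```bash
cat > h.py <<'E'
import numpy as np, cv2
from scipy.spatial.transform import Rotation as R
def K(s): return np.array([[s["fx"],0,s["cx"]],[0,s["fy"],s["cy"]],[0,0,1.]])
def ray(s,uv):
    p=cv2.undistortPoints(np.array(uv,float).reshape(-1,1,2),K(s),np.array(s["dist"],float)).reshape(-1,2)
    T=np.array(s["cam_to_world"]); d=np.c_[p[:,0],-p[:,1],-np.ones(len(p))]@T[:3,:3].T
    return T[:3,3],d
def onz(s,uv,z):
    o,d=ray(s,uv); return o+d*((z-o[2])/d[:,2])[:,None]
def proj(s,P):
    T=np.array(s["cam_to_world"]); p=(np.atleast_2d(P)-T[:3,3])@T[:3,:3]; p=p*[1,-1,-1]
    return cv2.projectPoints(p.reshape(-1,1,3),np.zeros(3),np.zeros(3),K(s),np.array(s["dist"],float))[0].reshape(-1,2)
def tri(s1,uv1,s2,uv2):
    o1,d1=ray(s1,[uv1]);o2,d2=ray(s2,[uv2]);d1=d1[0];d2=d2[0]
    A=np.c_[d1,-d2];t=np.linalg.lstsq(A,o2-o1,rcond=None)[0]
    a=o1+t[0]*d1;b=o2+t[1]*d2
    return (a+b)/2,np.linalg.norm(a-b)
def crop(s,x0,y0,x1,y1,k,name):
    cv2.imwrite(name,cv2.resize(np.ascontiguousarray(s["color"][y0:y1,x0:x1,::-1]),None,fx=k,fy=k,interpolation=cv2.INTER_CUBIC))
def pose(st):
    M=R.from_quat(st["eef_rot"]).as_matrix(); return np.array(st["tool_pos"]),M
E
python3 - <<'E'
from plant import r
from h import *
t=r.snapshot("top"); s=r.snapshot("scene")
np.save("pics/t0.npy",t,allow_pickle=True);np.save("pics/s0.npy",s,allow_pickle=True)
crop(t,110,185,290,285,4,"pics/tc.png")
crop(t,290,150,430,290,4,"pics/tk.png")
crop(s,290,200,450,310,5,"pics/sc.png")
crop(s,190,140,320,230,6,"pics/sk.png")
E
```

```text
(no output)
```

View pics/tc.png

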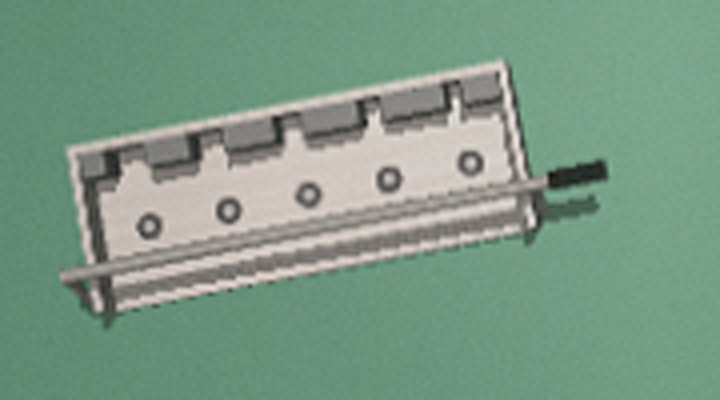

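View pics/tk.png

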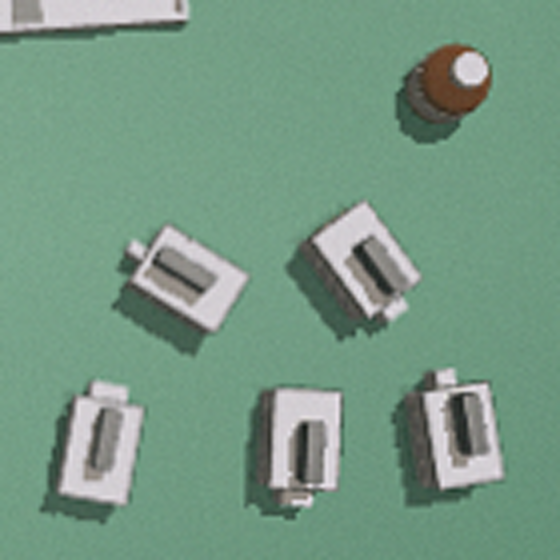

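View pics/sc.png

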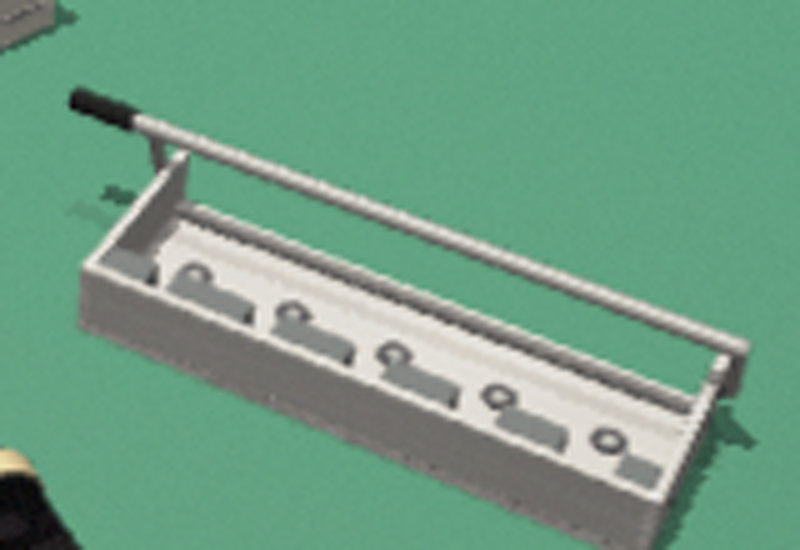

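View pics/sk.png

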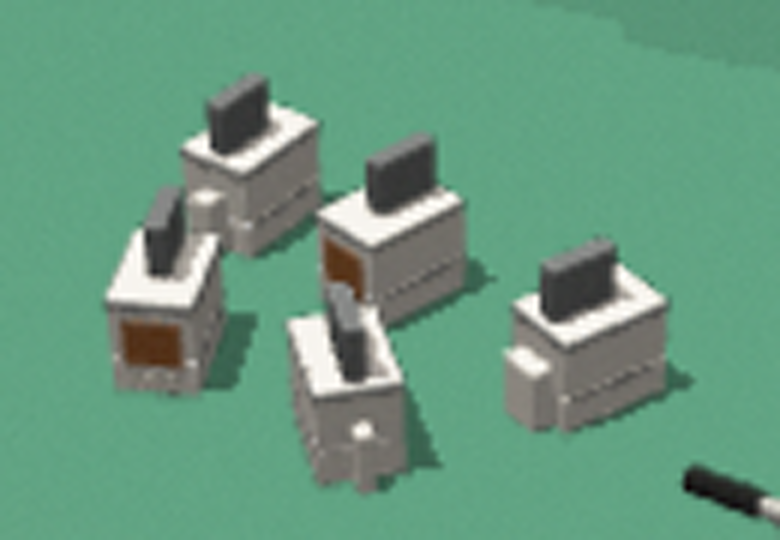

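Run:
```python
from h import *
t=np.load("pics/t0.npy",allow_pickle=True).item();s=np.load("pics/s0.npy",allow_pickle=True).item()
f=lambda p:(p[0]/4+110,p[1]/4+185)
print("back corners z43",onz(t,[f((68,148)),f((503,62))],.043))
print("front corners z?",onz(t,[f((100,312)),f((535,228))],.02))
print("rings",onz(t,[f(p) for p in [(149,226),(229,211),(309,195),(389,180),(470,163)]],.008))
print("sleeve",onz(t,[f((549,180)),f((607,168))],.07))
g=lambda p:(p[0]/5+290,p[1]/5+200)
print("sleeve tri",tri(t,f((549,180)),s,g((135,120))),tri(t,f((607,168)),s,g((73,98))))
k=lambda p:(p[0]/4+290,p[1]/4+150)
for c in [(190,278),(362,262),(102,443),(304,440),(462,430)]: print(onz(t,[k(c)],.06))
from plant import r
p,M=pose(r.get_state());print(p);print(M)
T=np.array(r.snapshot("wrist")["cam_to_world"]);print("cam in tool",M.T@(T[:3,3]-p));print(M.T@T[:3,:3])
```

```text
back corners z43 [[0.56582676 0.38872308 0.043     ]
 [0.61906711 0.09632252 0.043     ]]
front corners z? [[0.45624936 0.37301954 0.02      ]
 [0.50998188 0.0777216  0.02      ]]
rings [[0.51430797 0.34256931 0.008     ]
 [0.52403016 0.28698789 0.008     ]
 [0.53432094 0.23192566 0.008     ]
 [0.54384715 0.17725452 0.008     ]
 [0.55465258 0.12217447 0.008     ]]
sleeve [[0.53952878 0.06490622 0.07      ]
 [0.54671478 0.02761334 0.07      ]]
sleeve tri (array([0.53885915, 0.06564295, 0.07137896]), np.float64(0.0020431074407699923)) (array([0.54583909, 0.02871849, 0.07053118]), np.float64(0.0028122473352797175))
[[ 0.5637552 -0.1689373  0.06     ]]
[[ 0.57241717 -0.28251619  0.06      ]]
[[ 0.45808116 -0.10943449  0.06      ]]
[[ 0.4573916  -0.24078189  0.06      ]]
[[ 0.4614192  -0.34561127  0.06      ]]
[ 0.16166204 -0.6034708   0.26336119]
[[-2.94120765e-04  2.58835466e-01 -9.65921381e-01]
 [ 7.35828150e-04 -9.65921106e-01 -2.58835616e-01]
 [-9.99999686e-01 -7.86881073e-04  9.36390324e-05]]
cam in tool [-0.12118727 -0.00085108 -0.06917608]
[[ 9.05245511e-04  2.66214649e-01 -9.63913347e-01]
 [ 9.99999113e-01  7.01131973e-04  1.13277434e-03]
 [ 9.77391591e-04 -9.63913517e-01 -2.66213778e-01]]
```

>>> {"api": "play_rows", "payload": {"targets": [[[0, 0, 0.149], [0.56, 0.95, 0], 0], [[0, 0, 0.149], [0.56, 0.95, 0], 0], [[0, 0, 0.149], [0.56, 0.95, 0], 0], [[0, 0, 0.149], [0.56, 0.95, 0], 0], [[0, 0, 0.149], [0.56, 0.95, 0], 0]]}}

```text
clock: 0.8
tool_pos: [0.2745, -0.4123, 0.264]
eef_rot: [0.618, 0.343, -0.618, 0.343]
contact_force: [1.0, 0.4, 0.1]
opening: 0.999
```

>>> {"api": "play_rows", "payload": {"targets": [[[0, 0, 0.149], [0.56, 0.95, 0], 0], [[0, 0, 0.149], [0.56, 0.95, 0], 0], [[0, 0, 0.149], [0.56, 0.95, 0], 0], [[0, 0, 0.149], [0.56, 0.95, 0], 0], [[0, 0, 0.149], [0.56, 0.95, 0], 0]]}}

```text
clock: 1.3
tool_pos: [0.3865, -0.2223, 0.264]
eef_rot: [0.451, 0.544, -0.451, 0.545]
contact_force: [0.8, 0.3, 0.7]
opening: 1.002
```

>>> {"api": "play_rows", "payload": {"targets": [[[0, 0, 0], [0.56, 0.96, 0], 0], [[0, 0, 0], [0.56, 0.96, 0], 0], [[0, 0, 0], [0.56, 0.96, 0], 0], [[0, 0, 0], [0.56, 0.96, 0], 0], [[0, 0, 0], [0.56, 0.96, 0], 0]]}}

```text
clock: 1.8
tool_pos: [0.4985, -0.0302, 0.2638]
eef_rot: [0.453, 0.543, -0.453, 0.543]
contact_force: [1.1, -0.2, 0.1]
opening: 1.0
```

>>> {"api": "play_rows", "payload": {"targets": [[[0, 0, 0], [0.56, 0.96, -0.3], 0], [[0, 0, 0], [0.54, 0.96, -0.3], 0], [[0, 0, 0], [0, 0, 0], 0]]}}

```text
clock: 2.1
tool_pos: [0.5436, 0.0528, 0.2391]
eef_rot: [0.452, 0.546, -0.448, 0.544]
contact_force: [0.5, 0.1, 0.3]
opening: 0.997
```

Run:
```python
from plant import r
from h import *
s=r.snapshot("wrist");np.save("pics/w1.npy",s,allow_pickle=True)
cv2.imwrite("pics/w1.png",s["color"][:,:,::-1])
p,M=pose(r.get_state());print(p,np.degrees(np.arctan2(M[1,1],M[0,1])))
```

```text
[0.54232274 0.04877537 0.23918513] 10.68730324727384
```

View pics/w1.png

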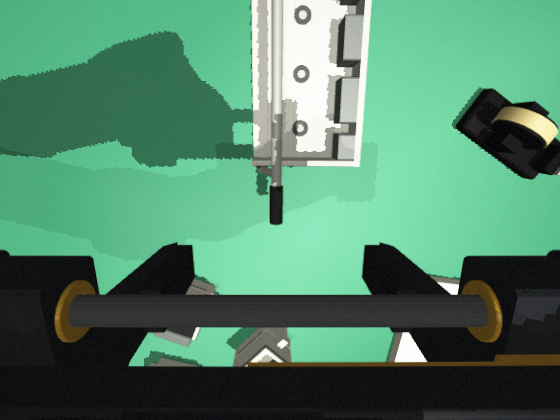

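Run:
```python
from h import *
s=np.load("pics/w1.npy",allow_pickle=True).item()
print(onz(s,[(276.5,187),(276,223)],.07))
print("bar",onz(s,[(278,10)],.07), "corner z43",onz(s,[(358,164),(253,164)],.043))
print("rings",onz(s,[(302,15),(302,74),(299,128)],.008))
```

```text
[[0.54096745 0.06503318 0.07      ]
 [0.54727428 0.02914923 0.07      ]]
bar [[0.51400626 0.21375176 0.07      ]] corner z43 [[0.62029321 0.0995379  0.043     ]
 [0.51347556 0.07911988 0.043     ]]
rings [[0.53530478 0.23392566 0.008     ]
 [0.54692283 0.17901972 0.008     ]
 [0.55522389 0.12369589 0.008     ]]
```

>>> {"api": "play_rows", "payload": {"targets": [[[0, 0, 0], [0, -0.05, -1], 60], [[0, 0, 0], [0, -0.03, -1], 100], [[0, 0, 0], [0.04, 0, -1], 120], [[0, 0, 0], [0, 0, -0.7], 120], [[0, 0, 0], [0, 0, -0.33], 120]], "newtons": 10}}

```text
clock: 2.65
tool_pos: [0.5418, 0.0397, 0.0765]
eef_rot: [0.452, 0.543, -0.455, 0.542]
contact_force: [0.9, 0.3, 1.1]
opening: 0.567
```

>>> {"api": "play_rows", "payload": {"targets": [[[0, 0, 0], [0, 0, 0], 200], [[0, 0, 0], [0, 0, 0], 255], [[0, 0, 0], [0, 0, 0], 255], [[0, 0, 0], [0, 0, 0], 255], [[0, 0, 0], [0, 0, 0], 255]]}}

```text
clock: 3.15
tool_pos: [0.544, 0.0419, 0.0795]
eef_rot: [0.453, 0.543, -0.452, 0.544]
contact_force: [-0.0, -0.1, 2.5]
opening: 0.135
```

Run:
```python
import numpy as np
th=np.linspace(0,1.9,11);a=.4636-th
d=np.diff(44.7*np.sin(a));h=np.diff(44.7*np.cos(a))
print(np.round(np.c_[d*np.cos(.18),d*np.sin(.18),h]/40,3))
```

```text
[[-0.195 -0.035  0.076]
 [-0.205 -0.037  0.038]
 [-0.209 -0.038 -0.002]
 [-0.204 -0.037 -0.042]
 [-0.193 -0.035 -0.081]
 [-0.174 -0.032 -0.116]
 [-0.15  -0.027 -0.148]
 [-0.119 -0.022 -0.174]
 [-0.085 -0.015 -0.194]
 [-0.047 -0.009 -0.206]]
```

>>> {"api": "play_rows", "payload": {"targets": [[[0, 0, 0], [-0.195, -0.035, 0.076], 255], [[0, 0, 0], [-0.205, -0.037, 0.038], 255], [[0, 0, 0], [-0.209, -0.038, -0.002], 255], [[0, 0, 0], [-0.204, -0.037, -0.042], 255], [[0, 0, 0], [-0.193, -0.035, -0.081], 255]]}}

```text
clock: 3.65
tool_pos: [0.504, 0.035, 0.079]
eef_rot: [0.454, 0.542, -0.452, 0.544]
contact_force: [4.1, -0.6, 1.3]
opening: 0.146
```

>>> {"api": "play_rows", "payload": {"targets": [[[0, 0, 0], [-0.174, -0.032, -0.116], 255], [[0, 0, 0], [-0.15, -0.027, -0.148], 255], [[0, 0, 0], [-0.119, -0.022, -0.174], 255], [[0, 0, 0], [-0.085, -0.015, -0.194], 255], [[0, 0, 0], [-0.047, -0.009, -0.206], 255]]}}

```text
clock: 4.15
tool_pos: [0.4801, 0.0306, 0.0448]
eef_rot: [0.453, 0.543, -0.452, 0.543]
contact_force: [1.8, 0.1, 1.3]
opening: 0.25
```

>>> {"api": "play_rows", "payload": {"targets": [[[0, 0, 0], [0, 0, 0], 255]]}}

```text
clock: 4.25
tool_pos: [0.4788, 0.0305, 0.044]
eef_rot: [0.452, 0.544, -0.453, 0.543]
contact_force: [7.4, 1.3, -4.1]
opening: 0.272
```

>>> {"api": "play_rows", "payload": {"targets": [[[0, 0, 0], [0, 0, 0], 255], [[0, 0, 0], [0, 0, 0], 255], [[0, 0, 0], [0, 0, 0], 255]]}}

```text
clock: 4.55
tool_pos: [0.4843, 0.0316, 0.045]
eef_rot: [0.456, 0.542, -0.45, 0.544]
contact_force: [8.9, 1.2, -5.9]
opening: 0.139
```

Run:
```python
from plant import r
from h import *
s=r.snapshot("scene");crop(s,270,190,440,310,4,"pics/s2.png")
t=r.snapshot("top");crop(t,110,185,290,285,4,"pics/t2.png")
```

```text
(no output)
```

View pics/s2.png

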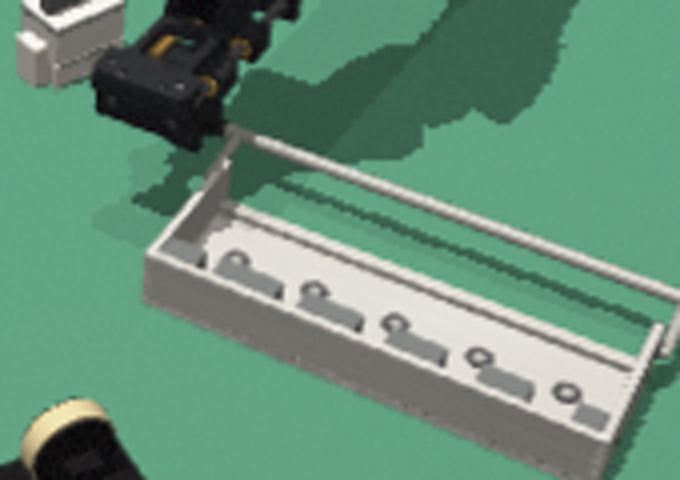

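View pics/t2.png

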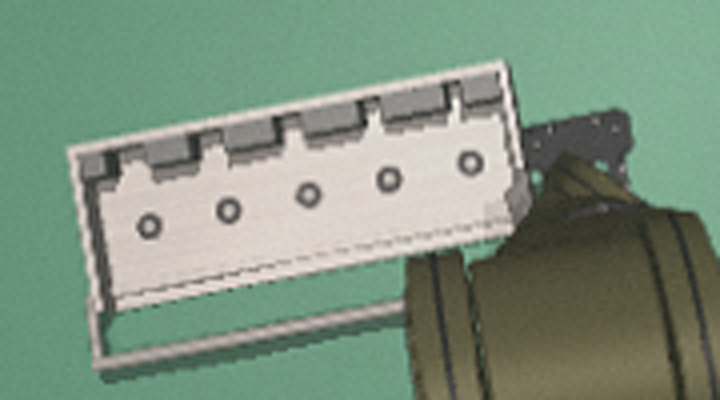

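>>> {"api": "play_rows", "payload": {"targets": [[[0, 0, 0], [0, 0, 0], 160], [[0, 0, 0], [0, 0, 0], 130], [[0, 0, 0], [0, 0, 0.4], 110], [[0, 0, 0], [0, 0, 1], 110], [[0, 0, 0], [0, 0, 1], 110]]}}

```text
clock: 5.15
tool_pos: [0.4773, 0.0297, 0.1411]
eef_rot: [0.451, 0.544, -0.454, 0.542]
contact_force: [0.9, 0.2, 0.2]
opening: 0.559
```

>>> {"api": "play_rows", "payload": {"targets": [[[0, 0, -0.149], [0, 0, 1], 110], [[0, 0, -0.149], [0, 0, 1], 110], [[0, 0, -0.149], [0, 0.9, 1], 110], [[0, 0, -0.149], [0, 0.9, 0], 110], [[0, 0, -0.149], [0, 0.9, 0], 110]]}}

```text
clock: 5.65
tool_pos: [0.4788, 0.1359, 0.2587]
eef_rot: [-0.62, -0.339, 0.621, -0.339]
contact_force: [0.1, 0.5, -1.0]
opening: 0.568
```

>>> {"api": "play_rows", "payload": {"targets": [[[0, 0, -0.149], [0, 0.9, 0], 110], [[0, 0, -0.149], [0, 0.9, 0], 110], [[0, 0, -0.149], [0, 0.5, 0], 110], [[0, 0, -0.149], [0, 0, 0], 110], [[0, 0, -0.149], [0, 0, 0], 110]]}}

```text
clock: 6.15
tool_pos: [0.4777, 0.2278, 0.257]
eef_rot: [-0.7, -0.09, 0.703, -0.091]
contact_force: [-1.1, -0.5, -0.8]
opening: 0.566
```

>>> {"api": "play_rows", "payload": {"targets": [[[0, 0, -0.08], [0, 0, 0], 110], [[0, 0, 0], [0, 0, 0], 110]]}}

```text
clock: 6.35
tool_pos: [0.4782, 0.227, 0.2572]
eef_rot: [-0.703, -0.064, 0.705, -0.065]
contact_force: [-1.2, 0.6, -0.6]
opening: 0.565
```

```bash
cat > look.py <<'E'
import sys
from plant import r
from h import *
n=sys.argv[1]
s=r.snapshot("wrist");np.save(f"pics/{n}.npy",s,allow_pickle=True)
cv2.imwrite(f"pics/{n}.png",s["color"][:,:,::-1])
st=r.get_state();p,M=pose(st);print(p.round(4),"yaw",np.arctan2(M[1,1],M[0,1]).round(4),st["contact_force"].round(1),"q7",st["q"][6].round(2),"t",st["clock"], "tilt",M[:2,0].round(4))
E
python3 look.py w2
```

```text
[0.4786 0.2271 0.2573] yaw -1.387 [ 0.3  0.6 -0.7] q7 -1.98 t 6.4 tilt [-0.0028 -0.0019]
```

View pics/w2.png

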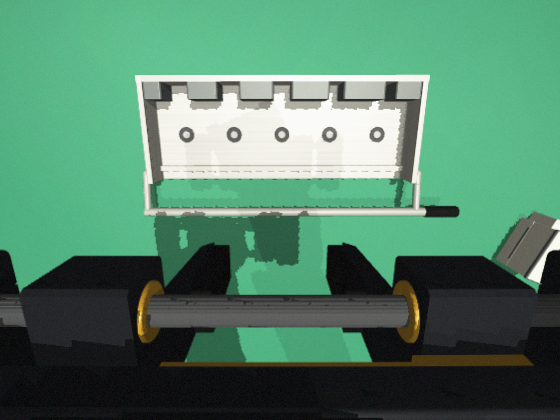

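Run:
```python
from h import *
s=np.load("pics/w2.npy",allow_pickle=True).item()
crop(s,130,65,440,145,2.5,"pics/w2a.png")
```

```text
(no output)
```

View pics/w2a.png

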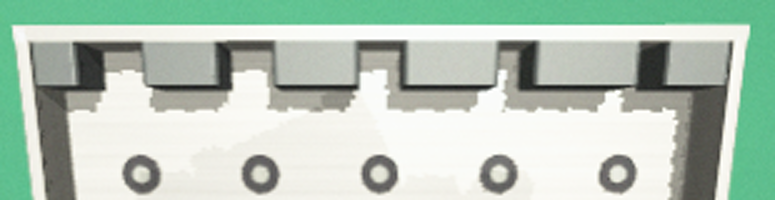

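Run:
```python
from h import *
s=np.load("pics/w2.npy",allow_pickle=True).item()
f=lambda x,y:(x/2.5+130,y/2.5+65)
P=onz(s,[f(x,86) for x in (652,517,380.5,245.5,110.5)],.043)
Rg=onz(s,[f(x,174) for x in (617.5,498.5,379.5,260.5,141.5)],.008)
C=onz(s,[f(12,27),f(750,26)],.043)
yaw=lambda A:(np.arctan2(-(A[-1]-A[0])[0],(A[-1]-A[0])[1]))
print(P,yaw(P));print(Rg,yaw(Rg));print(C,np.arctan2((C[1]-C[0])[0],-(C[1]-C[0])[1]),np.linalg.norm(C[0]-C[1]))
def est(Q,x):
    th=np.arctan2(-(Q[-1]-Q[0])[0],(Q[-1]-Q[0])[1]);return Q.mean(0)[:2]-x*np.array([np.cos(th),np.sin(th)]),np.linalg.norm(Q[-1]-Q[0])/4
print("origin from prongs",est(P,.033)); print("rings if x=-2",est(Rg,-.002)); print("corners",est(C[::-1],.056))
```

```text
[[0.59136949 0.12968863 0.043     ]
 [0.58119248 0.18479183 0.043     ]
 [0.57098045 0.2404117  0.043     ]
 [0.56094238 0.29540826 0.043     ]
 [0.55095095 0.35047464 0.043     ]] 0.18106167863742928
[[0.55522113 0.12330065 0.008     ]
 [0.54506477 0.1785195  0.008     ]
 [0.53495945 0.23365986 0.008     ]
 [0.52489304 0.28878704 0.008     ]
 [0.51485372 0.34396622 0.008     ]] 0.18093415371955848
[[0.5665133  0.39207585 0.043     ]
 [0.62099077 0.09671454 0.043     ]] 0.18239364080019776 0.3003433012485417
origin from prongs (array([0.5386266 , 0.23421257]), np.float64(0.05611379120906811))
rings if x=-2 (array([0.53696577, 0.23400655]), np.float64(0.05608187118564993))
corners (array([0.53868095, 0.23423769]), np.float64(0.07508582531213542))
```

>>> {"api": "play_rows", "payload": {"targets": [[[0, 0, 0], [-0.17, -1, 0], 110], [[0, 0, 0], [-0.17, -1, 0], 110], [[0, 0, 0], [-0.17, -1, 0], 110], [[0, 0, 0], [-0.17, -1, 0], 110], [[0, 0, 0], [-0.17, -1, 0], 110]]}}

```text
clock: 6.9
tool_pos: [0.4447, 0.0261, 0.2577]
eef_rot: [-0.704, -0.065, 0.705, -0.065]
contact_force: [0.2, -0.2, -0.9]
opening: 0.566
```

>>> {"api": "play_rows", "payload": {"targets": [[[0, 0, 0], [-0.17, -1, 0], 110], [[0, 0, 0], [-0.17, -1, 0], 110], [[0, 0, 0], [-0.17, -1, 0], 110], [[0, 0, 0], [-0.17, -1, 0], 110], [[0, 0, 0], [-0.17, -1, 0], 110]]}}

```text
clock: 7.4
tool_pos: [0.4107, -0.1735, 0.2577]
eef_rot: [-0.704, -0.065, 0.705, -0.065]
contact_force: [1.0, -1.0, -0.0]
opening: 0.571
```

>>> {"api": "play_rows", "payload": {"targets": [[[0, 0, 0], [-0.17, -1, 0], 110], [[0, 0, 0], [0, 0, 0], 110], [[0, 0, 0], [0, 0, 0], 110]]}}

```text
clock: 7.7
tool_pos: [0.4043, -0.2125, 0.2575]
eef_rot: [-0.704, -0.064, 0.705, -0.063]
contact_force: [0.1, 0.7, -0.6]
opening: 0.568
```

```bash
python3 look.py w3
```

```text
[ 0.4048 -0.2113  0.2576] yaw -1.3877 [0.2 0.7 0.1] q7 -1.14 t 7.75 tilt [-0.0008  0.0012]
```

View pics/w3.png

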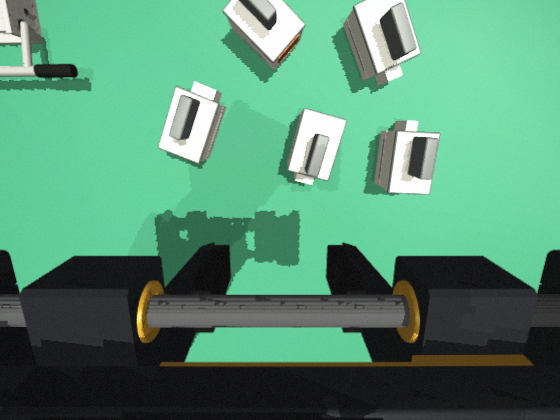

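Run:
```python
from h import *
s=np.load("pics/w3.npy",allow_pickle=True).item()
crop(s,145,70,245,180,6,"pics/w3a.png");crop(s,275,90,455,205,4.4,"pics/w3b.png");crop(s,215,0,435,90,3.6,"pics/w3c.png")
```

```text
(no output)
```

View pics/w3a.png

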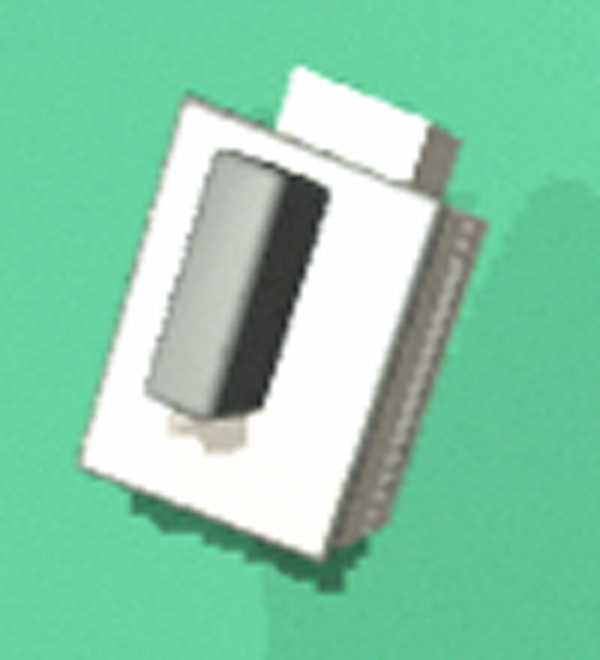

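View pics/w3b.png

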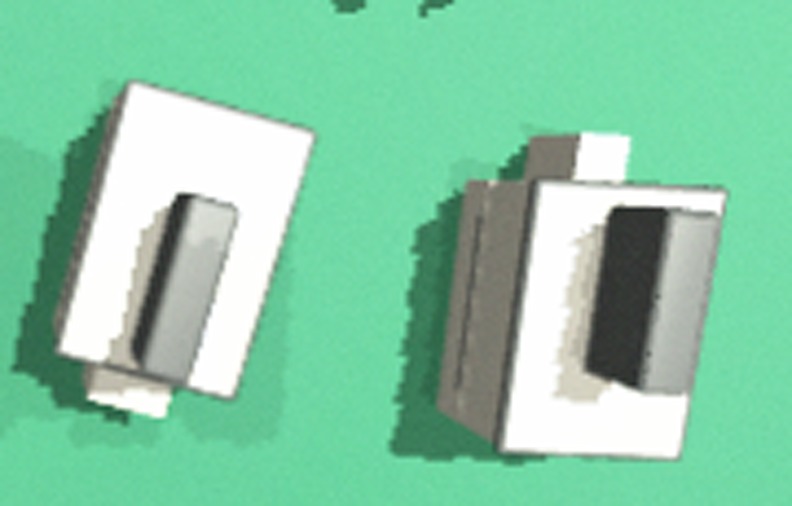

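View pics/w3c.png

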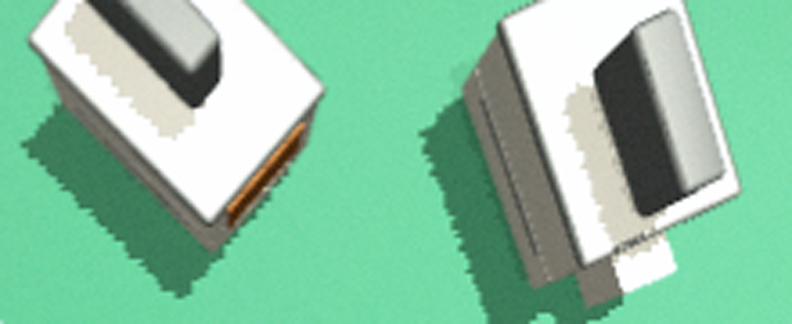

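```bash
cat > cas.py <<'E'
from h import *
def fit(Q):
    # Q: lid corners in world xy ordered: back(+y), back(-y), front(-y), front(+y)  local
    L=np.array([[32,22],[32,-22],[-32,-22],[-32,22]])/1000.
    c=Q.mean(0);A=(Q-c).T@L;  # rotation
    th=np.arctan2(A[1,0]-A[0,1],A[0,0]+A[1,1]);Rm=np.array([[np.cos(th),-np.sin(th)],[np.sin(th),np.cos(th)]])
    return c,th,np.abs(Q-c-L@Rm.T).max()*1000
E
python3 - <<'E'
from cas import *
s=np.load("pics/w3.npy",allow_pickle=True).item()
a=lambda p:(p[0]/6+145,p[1]/6+70); b=lambda p:(p[0]/4.4+275,p[1]/4.4+90); c=lambda p:(p[0]/3.6+215,p[1]/3.6)
z=.055
for n,f,q,rb in [("K3",a,[(190,98),(437,203),(325,557),(83,467)],[(297,67),(432,124)]),
 ("K4",b,[(235,396),(60,353),(131,84),(314,130)],[(88,397),(167,416)]),
 ("K5",b,[(536,181),(727,189),(682,458),(502,452)],[(580,133),(629,135)])]:
    print(n,fit(onz(s,[f(p) for p in q],z)[:,:2]))
    W=onz(s,[f(p) for p in rb],.035);print("  ribw",np.linalg.norm(W[1]-W[0])*1000, W.mean(0)[:2])
W=onz(s,[c(p) for p in [(625,293),(676,269)]],.035);print("K2 ribw",np.linalg.norm(W[1]-W[0])*1000)
Q=onz(s,[c(p) for p in [(740,190),(583,266),(500,22)]],z);print("K2",Q,np.linalg.norm(Q[1]-Q[0]),np.linalg.norm(Q[2]-Q[1]))
E
```

```text
K3 (array([ 0.45421805, -0.10842885]), np.float64(-0.1952760973601151), np.float64(0.4754967046379649))
  ribw 24.943901297133106 [ 0.49704757 -0.11705427]
K4 (array([ 0.45857713, -0.24231734]), np.float64(3.077432759747413), np.float64(0.2880553896755095))
  ribw 21.149753665135588 [ 0.41479202 -0.2392241 ]
K5 (array([ 0.4587278 , -0.34710623]), np.float64(0.1481077928331916), np.float64(0.6275522066164878))
  ribw 12.1306966902954 [ 0.50229853 -0.34091702]
K2 ribw 15.597483167238032
K2 [[ 0.56250601 -0.32214812  0.055     ]
 [ 0.53657099 -0.28563795  0.055     ]
 [ 0.58942478 -0.24926019  0.055     ]] 0.04478412574422746 0.06416279672961474
```

>>> {"api": "play_rows", "payload": {"targets": [[[0, 0, -0.126], [0.48, 0.84, -0.5], 110], [[0, 0, -0.126], [0.48, 0.84, -0.5], 110], [[0, 0, -0.126], [0.47, 0.85, -0.5], 110], [[0, 0, 0], [0, 0, 0], 110], [[0, 0, 0], [0, 0, 0], 110]]}}

```text
clock: 8.25
tool_pos: [0.4624, -0.1079, 0.1973]
eef_rot: [-0.703, 0.066, 0.705, 0.067]
contact_force: [0.5, -0.2, -0.4]
opening: 0.569
```

```bash
python3 look.py w4
```

```text
[ 0.4621 -0.1096  0.1977] yaw -1.7628 [-0.3  0.3 -0.2] q7 -1.63 t 8.3 tilt [-0.0012  0.0003]
```

View pics/w4.png

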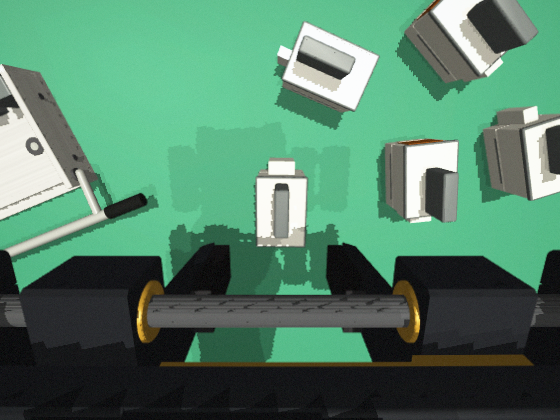

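>>> {"api": "play_rows", "payload": {"targets": [[[0, 0, 0], [0, 0, -1], 110], [[0, 0, 0], [0, 0, -0.9], 110], [[0, 0, 0], [0, 0, -0.6], 110], [[0, 0, 0], [0, 0, -0.32], 110], [[0, 0, 0], [0, 0, 0], 110]], "newtons": 25}}

```text
clock: 8.8
tool_pos: [0.4613, -0.1119, 0.0841]
eef_rot: [-0.703, 0.07, 0.705, 0.07]
contact_force: [-0.6, 0.6, -0.8]
opening: 0.571
```

>>> {"api": "play_rows", "payload": {"targets": [[[0, 0, 0], [0, 0, 0], 180], [[0, 0, 0], [0, 0, 0], 255], [[0, 0, 0], [0, 0, 0], 255], [[0, 0, 0], [0, 0, 0], 255], [[0, 0, 0], [0, 0, 0], 255]]}}

```text
clock: 9.3
tool_pos: [0.4628, -0.1109, 0.0854]
eef_rot: [0.704, -0.069, -0.703, -0.069]
contact_force: [0.0, 0.7, 0.6]
opening: 0.137
```

```bash
python3 look.py w5
python3 - <<'E'
from h import *
s=np.load("pics/w4.npy",allow_pickle=True).item()
crop(s,270,10,390,120,6,"pics/w4a.png")
E
```

```text
[ 0.4628 -0.1109  0.0853] yaw -1.7668 [-0.6  0.7  2.3] q7 -1.64 t 9.35 tilt [ 0.0007 -0.0001]
```

View pics/w4a.png

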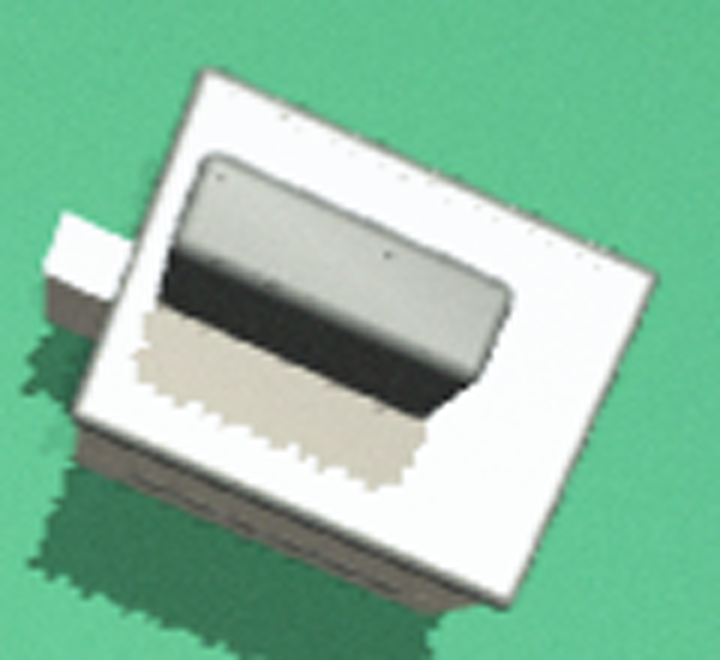

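```bash
cat > goal.py <<'E'
from h import *
O=np.array([.5386,.2342]);TH=.181
def dock(i,gx=.0085,flip=0,cx=-.002):
    e=np.array([np.cos(TH),np.sin(TH)]);n=np.array([-e[1],e[0]])
    return O+(cx+gx)*e+(i-3)*.056*n, TH-np.pi/2+flip*np.pi
def delta(xy,z,yaw):
    from plant import r
    st=r.get_state();p,M=pose(st);y=np.arctan2(M[1,1],M[0,1])
    d=np.r_[xy,z]-p;a=(yaw-y+np.pi)%(2*np.pi)-np.pi
    c,si=np.cos(TH),np.sin(TH)
    print("now",p.round(4),"yaw",y.round(3),"F",st["contact_force"].round(1),"M",st["moment"].round(2),"open",round(st["opening"]*88,1),"q7",st["q"][6].round(2),"t",round(st["clock"],2))
    print("units",(d/.04).round(3),"turn",a.round(3),"carrier mm",(1000*(d[0]*c+d[1]*si)).round(1),(1000*(-d[0]*si+d[1]*c)).round(1))
E
python3 - <<'E'
from cas import *; from goal import *
s=np.load("pics/w4.npy",allow_pickle=True).item()
f=lambda p:(p[0]/6+270,p[1]/6+10)
print("K1",fit(onz(s,[f(p) for p in [(78,417),(207,68),(656,276),(507,606)]],.055)[:,:2]))
W=onz(s,[f(p) for p in [(64,212),(45,268)]],.035);print("ribw",np.linalg.norm(W[1]-W[0])*1000)
xy,y=dock(5);print(xy);delta(xy,.16,y)
E
```

```text
K1 (array([ 0.56485103, -0.16844176]), np.float64(0.9961389882707516), np.float64(0.3887924287256164))
ribw 7.6308550831553985
[0.52483232 0.34554047]
now [ 0.4628 -0.1109  0.0853] yaw -1.767 F [-0.6  0.7  2.3] M [0.12 0.04 0.07] open 11.4 q7 -1.64 t 9.35
units [ 1.551 11.411  1.868] turn 0.377 carrier mm 143.2 437.8
```

>>> {"api": "play_rows", "payload": {"targets": [[[0, 0, 0], [0, 0, 0.5], 255], [[0, 0, 0], [0, 0, 0.8], 255], [[0, 0, 0], [0, 0, 0.8], 255], [[0, 0, 0.126], [0.1, 0.4, 0.3], 255], [[0, 0, 0.126], [0.11, 0.8, 0], 255]], "newtons": 40}}

```text
clock: 9.85
tool_pos: [0.4719, -0.0653, 0.1829]
eef_rot: [0.708, 0.019, -0.705, 0.021]
contact_force: [0.9, 0.3, -1.4]
opening: 0.13
```

>>> {"api": "play_rows", "payload": {"targets": [[[0, 0, 0.125], [0.11, 0.82, 0], 255], [[0, 0, 0], [0.11, 0.82, 0], 255], [[0, 0, 0], [0.11, 0.82, 0], 255], [[0, 0, 0], [0.11, 0.82, 0], 255], [[0, 0, 0], [0.11, 0.82, 0], 255]]}}

```text
clock: 10.35
tool_pos: [0.4926, 0.1023, 0.1808]
eef_rot: [-0.704, -0.064, 0.704, -0.064]
contact_force: [-0.5, -0.0, -1.9]
opening: 0.13
```

>>> {"api": "play_rows", "payload": {"targets": [[[0, 0, 0], [0.11, 0.82, 0], 255], [[0, 0, 0], [0.11, 0.82, 0], 255], [[0, 0, 0], [0.11, 0.82, 0], 255], [[0, 0, 0], [0.11, 0.82, 0], 255], [[0, 0, 0], [0.11, 0.82, 0], 255]]}}

```text
clock: 10.85
tool_pos: [0.5145, 0.2662, 0.1807]
eef_rot: [-0.704, -0.064, 0.705, -0.064]
contact_force: [0.3, -0.1, -1.4]
opening: 0.13
```

>>> {"api": "play_rows", "payload": {"targets": [[[0, 0, 0], [0.11, 0.82, 0], 255], [[0, 0, 0], [0.1, 0.7, 0], 255], [[0, 0, 0], [0.03, 0.25, 0], 255], [[0, 0, 0], [0, 0, 0], 255]]}}

```text
clock: 11.25
tool_pos: [0.5238, 0.337, 0.1805]
eef_rot: [-0.704, -0.065, 0.704, -0.065]
contact_force: [-0.4, -0.5, -1.3]
opening: 0.134
```

```bash
python3 look.py w6
python3 - <<'E'
from goal import *
xy,y=dock(5);delta(xy,.145,y)
E
```

```text
[0.5241 0.3348 0.1805] yaw -1.3898 [ 0.1 -0.6 -1.8] q7 -2.02 t 11.3 tilt [-0.001  -0.0019]
now [0.5241 0.3348 0.1805] yaw -1.39 F [ 0.1 -0.6 -1.8] M [-0.01 -0.06  0.  ] open 11.9 q7 -2.02 t 11.3
units [ 0.018  0.27  -0.887] turn -0.0 carrier mm 2.7 10.5
```

View pics/w6.png

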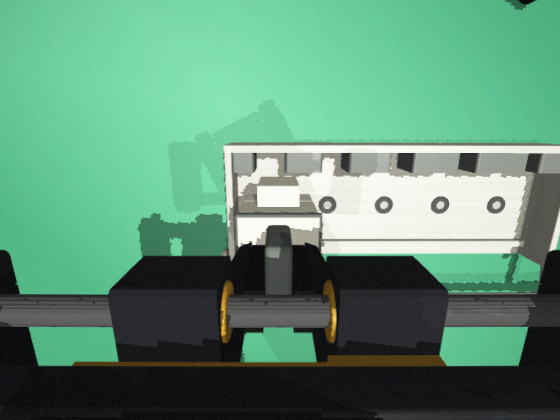

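>>> {"api": "play_rows", "payload": {"targets": [[[0, 0, 0], [0.02, 0.27, -0.5], 255], [[0, 0, 0], [0, 0, -0.39], 255], [[0, 0, 0], [0, 0, 0], 255], [[0, 0, 0], [0, 0, 0], 255], [[0, 0, 0], [0, 0, 0], 255]]}}

```text
clock: 11.8
tool_pos: [0.5262, 0.3454, 0.1463]
eef_rot: [0.705, 0.063, -0.704, 0.063]
contact_force: [0.7, 0.5, -2.0]
opening: 0.134
```

```bash
python3 look.py w7
python3 - <<'E'
from goal import *
xy,y=dock(5);delta(xy,.095,y)
s=np.load("pics/w7.npy",allow_pickle=True).item();crop(s,210,110,360,260,5,"pics/w7a.png")
E
```

```text
[0.5262 0.3459 0.1464] yaw -1.3913 [ 0.4  0.5 -1.9] q7 -2.03 t 11.85 tilt [0.0015 0.0002]
now [0.5262 0.3459 0.1464] yaw -1.391 F [ 0.4  0.5 -1.9] M [ 0.   -0.05 -0.02] open 11.6 q7 -2.03 t 11.85
units [-0.033 -0.009 -1.284] turn 0.001 carrier mm -1.4 -0.1
```

View pics/w7a.png

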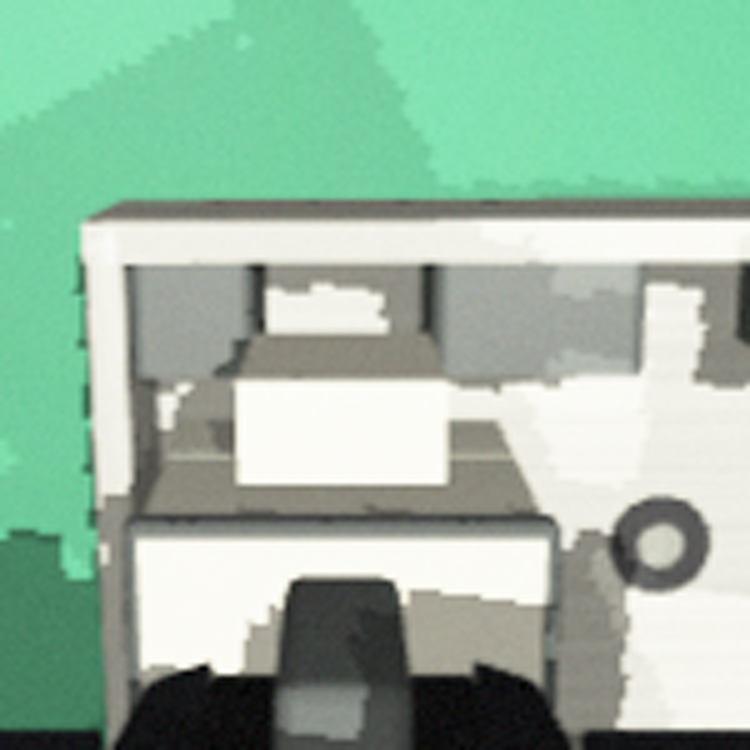

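>>> {"api": "play_rows", "payload": {"targets": [[[0, 0, 0], [-0.03, 0, -0.3], 255], [[0, 0, 0], [0, 0, -0.3], 255], [[0, 0, 0], [0, 0, -0.2], 255], [[0, 0, 0], [0, 0, -0.15], 255], [[0, 0, 0], [0, 0, 0], 255]]}}

```text
clock: 12.35
tool_pos: [0.5234, 0.346, 0.1058]
eef_rot: [-0.703, -0.063, 0.705, -0.064]
contact_force: [0.3, -0.6, -1.5]
opening: 0.135
```

```bash
python3 look.py w8
python3 - <<'E'
from goal import *
xy,y=dock(5);delta(xy,.094,y)
E
```

```text
[0.5236 0.3461 0.1064] yaw -1.39 [-0.7 -0.4 -1.9] q7 -2.03 t 12.4 tilt [-0.0017 -0.0016]
now [0.5236 0.3461 0.1064] yaw -1.39 F [-0.7 -0.4 -1.9] M [-0.34  0.02  0.02] open 11.8 q7 -2.03 t 12.4
units [ 0.031 -0.014 -0.31 ] turn 0.0 carrier mm 1.1 -0.8
```

>>> {"api": "play_rows", "payload": {"targets": [[[0, 0, 0], [0, 0, -0.2], 255], [[0, 0, 0], [0, 0, -0.13], 255], [[0, 0, 0], [0, 0, 0], 255]]}}

```text
clock: 12.7
tool_pos: [0.5246, 0.3463, 0.0936]
eef_rot: [0.704, 0.063, -0.704, 0.064]
contact_force: [1.1, -1.4, -2.5]
opening: 0.135
```

```bash
python3 look.py w9
python3 - <<'E'
from goal import *
xy,y=dock(5);delta(xy,.093,y)
E
```

```text
[0.5245 0.3463 0.0938] yaw -1.3904 [ 1.7 -0.6 -2.3] q7 -2.03 t 12.75 tilt [ 0.0003 -0.0006]
now [0.5245 0.3463 0.0938] yaw -1.39 F [ 1.7 -0.6 -2.3] M [-0.51 -0.29 -0.07] open 12.4 q7 -2.03 t 12.75
units [ 0.009 -0.019 -0.02 ] turn 0.001 carrier mm 0.2 -0.8
```

View pics/w9.png

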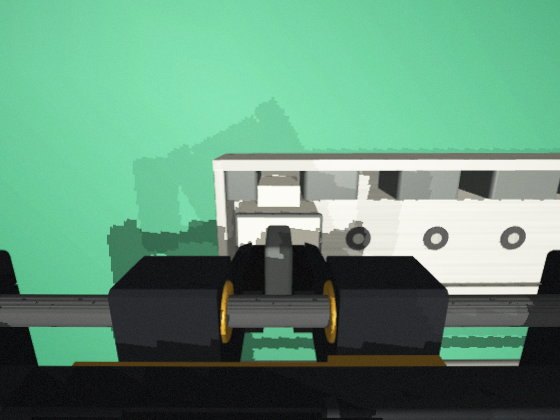

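>>> {"api": "play_rows", "payload": {"targets": [[[0, 0, 0], [0, 0, -0.03], 255], [[0, 0, 0], [0, 0, 0], 200], [[0, 0, 0], [0, 0, 0], 140], [[0, 0, 0], [0, 0, 0], 140], [[0, 0, 0], [0, 0, 0.5], 140]]}}

```text
clock: 13.25
tool_pos: [0.5222, 0.3464, 0.111]
eef_rot: [-0.703, -0.064, 0.706, -0.065]
contact_force: [0.5, -0.4, -0.0]
opening: 0.445
```

>>> {"api": "play_rows", "payload": {"targets": [[[0, 0, 0], [0, 0, 1], 140], [[0, 0, 0], [0, 0, 1], 140], [[0, 0, 0], [-0.2, 0, 1], 110], [[0, 0, 0], [0, 0, 0], 110]]}}

```text
clock: 13.65
tool_pos: [0.5179, 0.3493, 0.2388]
eef_rot: [0.707, 0.067, -0.701, 0.062]
contact_force: [1.0, 1.2, 0.7]
opening: 0.566
```

```bash
python3 look.py w10
python3 - <<'E'
from plant import r
from h import *
s=r.snapshot("scene");crop(s,190,130,450,310,3,"pics/s10.png")
t=r.snapshot("top");np.save("pics/t10.npy",t,allow_pickle=True);crop(t,110,140,430,290,2.4,"pics/t10.png")
E
```

```text
[0.5169 0.3483 0.236 ] yaw -1.3889 [ 0.3 -0.8 -0.7] q7 -2.04 t 13.7 tilt [0.0046 0.0043]
```

View pics/w10.png

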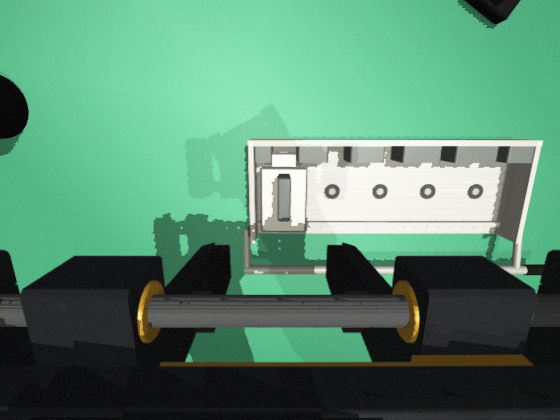

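View pics/t10.png

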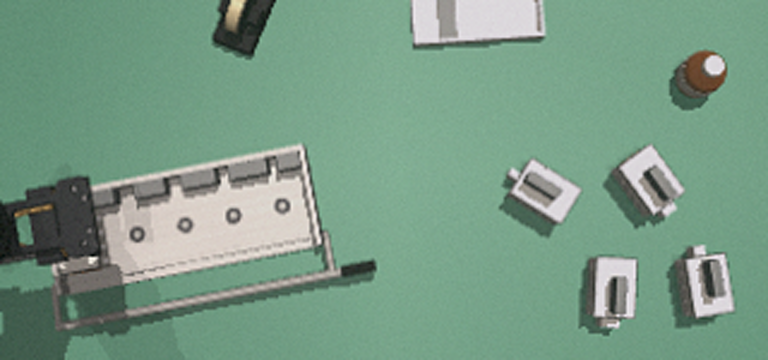

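>>> {"api": "play_rows", "payload": {"targets": [[[0, 0, 0.145], [-0.08, -0.74, 0], 110], [[0, 0, 0.145], [-0.08, -0.74, 0], 110], [[0, 0, 0.145], [-0.08, -0.74, 0], 110], [[0, 0, 0.145], [-0.08, -0.74, 0], 110], [[0, 0, 0.145], [-0.08, -0.74, 0], 110]]}}

```text
clock: 14.3
tool_pos: [0.499, 0.1972, 0.2312]
eef_rot: [-0.634, -0.312, 0.636, -0.311]
contact_force: [0.0, -0.2, -0.8]
opening: 0.569
```

>>> {"api": "play_rows", "payload": {"targets": [[[0, 0, 0.145], [-0.08, -0.74, 0], 110], [[0, 0, 0.145], [-0.08, -0.74, 0], 110], [[0, 0, 0.145], [-0.08, -0.74, 0], 110], [[0, 0, 0.145], [-0.08, -0.74, 0], 110], [[0, 0, 0.145], [-0.08, -0.74, 0], 110]]}}

```text
clock: 14.8
tool_pos: [0.483, 0.0494, 0.2314]
eef_rot: [0.482, 0.517, -0.484, 0.515]
contact_force: [0.1, -0.8, -1.3]
opening: 0.569
```

>>> {"api": "play_rows", "payload": {"targets": [[[0, 0, 0.145], [-0.08, -0.74, 0], 110], [[0, 0, 0.145], [-0.08, -0.74, 0], 110], [[0, 0, 0.145], [-0.08, -0.74, 0], 110], [[0, 0, 0.145], [-0.08, -0.74, 0], 110], [[0, 0, 0.145], [-0.08, -0.74, 0], 110]]}}

```text
clock: 15.3
tool_pos: [0.4671, -0.0984, 0.2315]
eef_rot: [0.269, 0.655, -0.269, 0.653]
contact_force: [0.7, -0.2, -0.4]
opening: 0.568
```

>>> {"api": "play_rows", "payload": {"targets": [[[0, 0, 0.145], [-0.08, -0.74, 0], 110], [[0, 0, 0.145], [-0.08, -0.74, 0], 110], [[0, 0, 0.145], [-0.08, -0.74, 0], 110], [[0, 0, 0.145], [-0.08, -0.74, 0], 110], [[0, 0, 0.145], [-0.08, -0.74, 0], 110]]}}

```text
clock: 15.8
tool_pos: [0.4511, -0.2463, 0.2314]
eef_rot: [0.02, 0.708, -0.018, 0.706]
contact_force: [-0.4, 0.3, -0.8]
opening: 0.572
```

```bash
python3 look.py w11
python3 - <<'E'
from goal import *
delta([.4506,-.2418],.2,1.506)
E
```

```text
[ 0.4495 -0.2527  0.2303] yaw 1.5145 [-0.7 -5.4 -1.3] q7 1.17 t 15.85 tilt [-0.0048 -0.0013]
now [ 0.4495 -0.2527  0.2303] yaw 1.514 F [-0.7 -5.4 -1.3] M [-0.25 -0.12  0.03] open 50.1 q7 1.17 t 15.85
units [ 0.027  0.273 -0.757] turn -0.008 carrier mm 3.0 10.5
```

View pics/w11.png

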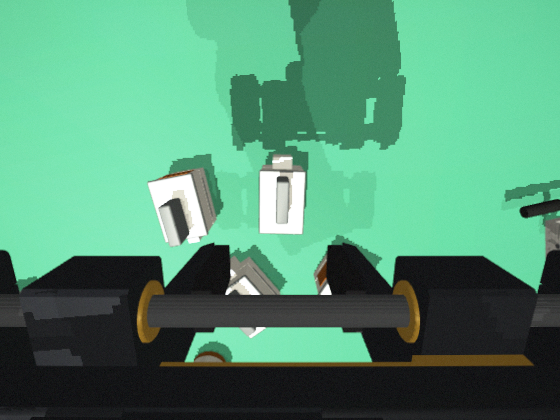

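Run:
```python
from cas import *
s=np.load("pics/w11.npy",allow_pickle=True).item()
crop(s,245,140,325,245,7,"pics/w11a.png")
```

```text
(no output)
```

View pics/w11a.png

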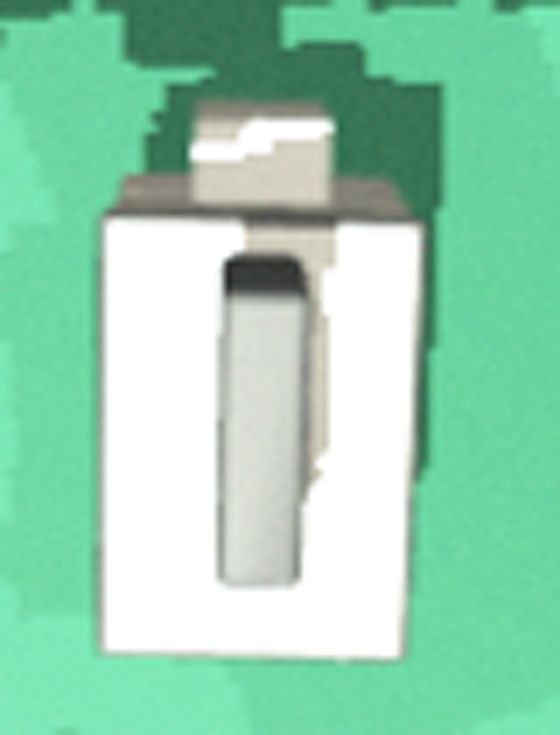

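Run:
```python
from cas import *; from goal import *
s=np.load("pics/w11.npy",allow_pickle=True).item()
f=lambda p:(p[0]/7+245,p[1]/7+140)
c,th,e=fit(onz(s,[f(p) for p in [(104,216),(422,222),(403,659),(100,654)]],.055)[:,:2]);print(c,th,e)
W=onz(s,[f(p) for p in [(194,116),(334,118)]],.035);print("ribw",np.linalg.norm(W[1]-W[0])*1000)
g=c+.008*np.array([np.cos(th),np.sin(th)]);print(g)
delta(g,.085,th-np.pi/2)
```

```text
[ 0.45914313 -0.24120781] 3.064680506565026 0.4015080929595273
ribw 20.589010851407295
[ 0.45116678 -0.24059311]
now [ 0.4495 -0.2527  0.2303] yaw 1.514 F [-0.7 -5.4 -1.3] M [-0.25 -0.12  0.03] open 50.1 q7 1.17 t 15.85
units [ 0.041  0.303 -3.632] turn -0.021 carrier mm 3.8 11.6
```

>>> {"api": "play_rows", "payload": {"targets": [[[0, 0, -0.015], [0.03, 0.27, -0.9], 110], [[0, 0, 0], [0, 0, -0.6], 110], [[0, 0, 0], [0, 0, 0], 110], [[0, 0, 0], [0, 0, 0], 110]]}}

```text
clock: 16.25
tool_pos: [0.453, -0.234, 0.1724]
eef_rot: [0.027, 0.707, -0.026, 0.706]
contact_force: [0.3, 0.1, 0.6]
opening: 0.568
```

Run:
```python
from goal import *
delta([.4511,-.2410],.085,1.495)
```

```text
now [ 0.453  -0.234   0.1724] yaw 1.495 F [0.3 0.1 0.6] M [ 0.04 -0.19 -0.03] open 50.0 q7 1.02 t 16.25
units [-0.047 -0.174 -2.184] turn -0.0 carrier mm -3.1 -6.5
```

>>> {"api": "play_rows", "payload": {"targets": [[[0, 0, 0], [-0.05, -0.17, -0.8], 110], [[0, 0, 0], [0, 0, -0.7], 110], [[0, 0, 0], [0, 0, -0.48], 110], [[0, 0, 0], [0, 0, -0.2], 110], [[0, 0, 0], [0, 0, 0], 110]]}}

```text
clock: 16.75
tool_pos: [0.4516, -0.2413, 0.0859]
eef_rot: [0.027, 0.707, -0.027, 0.707]
contact_force: [-0.3, -0.1, 1.2]
opening: 0.571
```

>>> {"api": "play_rows", "payload": {"targets": [[[0, 0, 0], [0, 0, 0], 180], [[0, 0, 0], [0, 0, 0], 255], [[0, 0, 0], [0, 0, 0], 255], [[0, 0, 0], [0, 0, 0], 255], [[0, 0, 0], [0, 0, 0], 255]]}}

```text
clock: 17.25
tool_pos: [0.4514, -0.2415, 0.086]
eef_rot: [0.027, 0.706, -0.027, 0.707]
contact_force: [0.1, -1.8, 0.8]
opening: 0.143
```

Run:
```python
from goal import *
delta([.4511,-.2410],.085,1.495)
xy,y=dock(4);print(xy);delta(xy,.18,y)
```

```text
now [ 0.4514 -0.2415  0.086 ] yaw 1.495 F [ 0.1 -1.8  0.8] M [-0.14 -0.1  -0.01] open 12.6 q7 0.86 t 17.25
units [-0.008  0.013 -0.026] turn 0.0 carrier mm -0.2 0.6
[0.53491307 0.29045528]
now [ 0.4514 -0.2415  0.086 ] yaw 1.495 F [ 0.1 -1.8  0.8] M [-0.14 -0.1  -0.01] open 12.6 q7 0.86 t 17.25
units [ 2.087 13.299  2.349] turn -2.885 carrier mm 177.9 508.3
```

>>> {"api": "play_rows", "payload": {"targets": [[[0, 0, 0], [0, 0, 0.6], 255], [[0, 0, 0], [0, 0, 0.9], 255], [[0, 0, 0], [0, 0, 0.85], 255], [[0, 0, -0.1], [0.05, 0.4, 0], 255], [[0, 0, -0.145], [0.1, 0.67, 0], 255]]}}

```text
clock: 17.75
tool_pos: [0.457, -0.2004, 0.1802]
eef_rot: [0.116, 0.697, -0.117, 0.698]
contact_force: [-0.0, 0.7, -3.0]
opening: 0.13
```

>>> {"api": "play_rows", "payload": {"targets": [[[0, 0, -0.145], [0.1, 0.67, 0], 255], [[0, 0, -0.145], [0.1, 0.67, 0], 255], [[0, 0, -0.145], [0.1, 0.67, 0], 255], [[0, 0, -0.145], [0.1, 0.67, 0], 255], [[0, 0, -0.145], [0.1, 0.67, 0], 255]]}}

```text
clock: 18.25
tool_pos: [0.477, -0.0635, 0.1796]
eef_rot: [0.355, 0.612, -0.355, 0.611]
contact_force: [0.3, -0.2, -2.5]
opening: 0.13
```

>>> {"api": "play_rows", "payload": {"targets": [[[0, 0, -0.145], [0.1, 0.67, 0], 255], [[0, 0, -0.145], [0.1, 0.67, 0], 255], [[0, 0, -0.145], [0.1, 0.67, 0], 255], [[0, 0, -0.145], [0.1, 0.67, 0], 255], [[0, 0, -0.145], [0.1, 0.67, 0], 255]]}}

```text
clock: 18.75
tool_pos: [0.497, 0.0706, 0.1795]
eef_rot: [-0.548, -0.446, 0.549, -0.446]
contact_force: [0.1, 1.2, -3.2]
opening: 0.13
```

>>> {"api": "play_rows", "payload": {"targets": [[[0, 0, -0.145], [0.1, 0.67, 0], 255], [[0, 0, -0.145], [0.1, 0.67, 0], 255], [[0, 0, -0.145], [0.1, 0.67, 0], 255], [[0, 0, -0.145], [0.1, 0.67, 0], 255], [[0, 0, -0.145], [0.1, 0.67, 0], 255]]}}

```text
clock: 19.25
tool_pos: [0.5168, 0.2047, 0.1794]
eef_rot: [-0.671, -0.223, 0.672, -0.222]
contact_force: [0.1, -0.3, -2.5]
opening: 0.13
```

>>> {"api": "play_rows", "payload": {"targets": [[[0, 0, -0.145], [0.1, 0.67, 0], 255], [[0, 0, -0.145], [0.1, 0.67, 0], 255], [[0, 0, -0.145], [0.1, 0.67, 0], 255], [[0, 0, 0], [0, 0, 0], 255], [[0, 0, 0], [0, 0, 0], 255]]}}

```text
clock: 19.75
tool_pos: [0.5284, 0.2842, 0.1792]
eef_rot: [-0.703, -0.075, 0.704, -0.076]
contact_force: [-0.2, -1.1, -2.4]
opening: 0.131
```

Run:
```python
from goal import *
xy,y=dock(4,.008);delta(xy,.145,y)
```

```text
now [0.5284 0.2842 0.1792] yaw -1.356 F [-0.2 -1.1 -2.4] M [-0.04 -0.03  0.03] open 11.5 q7 -1.87 t 19.75
units [ 0.151  0.153 -0.854] turn -0.033 carrier mm 7.1 4.9
```

>>> {"api": "play_rows", "payload": {"targets": [[[0, 0, -0.033], [0.15, 0.15, -0.4], 255], [[0, 0, 0], [0, 0, -0.45], 255], [[0, 0, 0], [0, 0, 0], 255], [[0, 0, 0], [0, 0, 0], 255], [[0, 0, 0], [0, 0, 0], 255]]}}

```text
clock: 20.25
tool_pos: [0.5358, 0.2892, 0.1466]
eef_rot: [0.705, 0.063, -0.704, 0.063]
contact_force: [0.5, -0.3, -1.3]
opening: 0.133
```

```bash
python3 look.py w12
python3 - <<'E'
from goal import *
xy,y=dock(4,.008);delta(xy,.145,y)
s=np.load("pics/w12.npy",allow_pickle=True).item();crop(s,200,110,360,260,4.5,"pics/w12a.png")
E
```

```text
[0.5359 0.2894 0.1467] yaw -1.3936 [ 0.3  0.  -2.6] q7 -1.89 t 20.3 tilt [0.0012 0.0004]
now [0.5359 0.2894 0.1467] yaw -1.394 F [ 0.3  0.  -2.6] M [-0.03 -0.01  0.  ] open 11.4 q7 -1.89 t 20.3
units [-0.037  0.024 -0.043] turn 0.004 carrier mm -1.3 1.2
```

View pics/w12a.png

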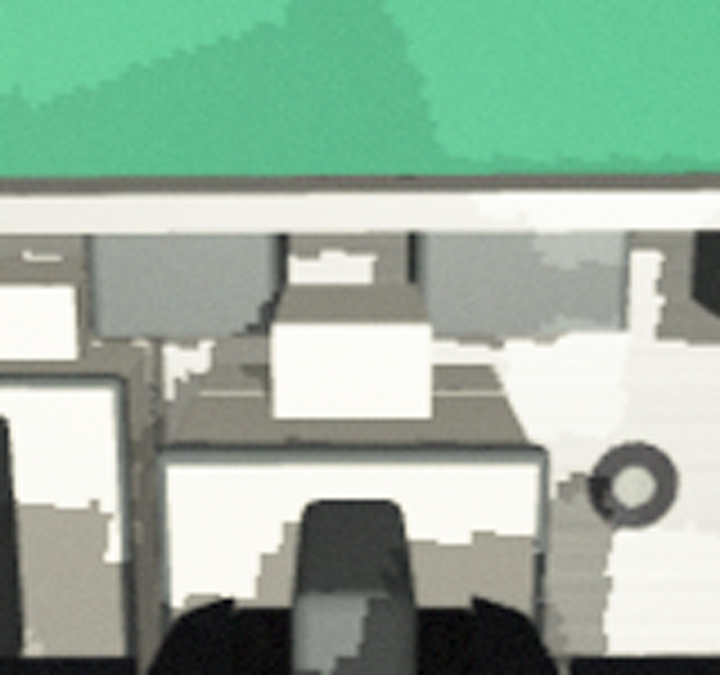

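>>> {"api": "play_rows", "payload": {"targets": [[[0, 0, 0.003], [-0.035, 0.024, -0.3], 255], [[0, 0, 0], [0, 0, -0.3], 255], [[0, 0, 0], [0, 0, -0.2], 255], [[0, 0, 0], [0, 0, -0.15], 255], [[0, 0, 0], [0, 0, 0], 255]]}}

```text
clock: 20.8
tool_pos: [0.5331, 0.2905, 0.1064]
eef_rot: [-0.703, -0.064, 0.705, -0.064]
contact_force: [-1.1, -0.7, -2.8]
opening: 0.131
```

Run:
```python
from goal import *
xy,y=dock(4,.008);delta(xy,.093,y)
```

```text
now [0.5331 0.2905 0.1064] yaw -1.39 F [-1.1 -0.7 -2.8] M [-0.12  0.03 -0.02] open 11.5 q7 -1.89 t 20.8
units [ 0.032 -0.004 -0.334] turn -0.0 carrier mm 1.2 -0.4
```

>>> {"api": "play_rows", "payload": {"targets": [[[0, 0, 0], [0.02, 0, -0.2], 255], [[0, 0, 0], [0, 0, -0.14], 255], [[0, 0, 0], [0, 0, 0], 255], [[0, 0, 0], [0, 0, 0], 255]]}}

```text
clock: 21.2
tool_pos: [0.5348, 0.291, 0.094]
eef_rot: [0.704, 0.064, -0.704, 0.064]
contact_force: [-0.5, -0.1, -2.5]
opening: 0.13
```

Run:
```python
from goal import *
xy,y=dock(4,.008);delta(xy,.093,y)
```

```text
now [0.5348 0.291  0.094 ] yaw -1.39 F [-0.5 -0.1 -2.5] M [ 0.   -0.08  0.05] open 11.5 q7 -1.89 t 21.2
units [-0.009 -0.015 -0.025] turn 0.0 carrier mm -0.5 -0.5
```

>>> {"api": "play_rows", "payload": {"targets": [[[0, 0, 0], [0, 0, -0.03], 255], [[0, 0, 0], [0, 0, 0], 200], [[0, 0, 0], [0, 0, 0], 150], [[0, 0, 0], [0, 0, 0], 150], [[0, 0, 0], [0, 0, 0.5], 150]]}}

```text
clock: 21.7
tool_pos: [0.5331, 0.2901, 0.111]
eef_rot: [-0.703, -0.063, 0.706, -0.065]
contact_force: [1.3, -1.2, -0.9]
opening: 0.414
```

>>> {"api": "play_rows", "payload": {"targets": [[[0, 0, 0], [0, 0, 1], 150], [[0, 0, 0], [0, 0, 1], 150], [[0, 0, 0], [-0.2, -0.5, 0.9], 110], [[0, 0, 0], [-0.2, -0.9, 0], 110]]}}

```text
clock: 22.1
tool_pos: [0.5213, 0.2387, 0.2336]
eef_rot: [0.708, 0.068, -0.7, 0.063]
contact_force: [1.4, 0.4, 0.5]
opening: 0.555
```

```bash
python3 look.py w13
python3 - <<'E'
from plant import r
from h import *
s=r.snapshot("scene");crop(s,190,130,450,310,3,"pics/s13.png")
E
```

```text
[0.5187 0.2275 0.2314] yaw -1.3951 [-2.6 -6.2 -0.5] q7 -1.83 t 22.15 tilt [ 0.0023 -0.004 ]
```

View pics/w13.png

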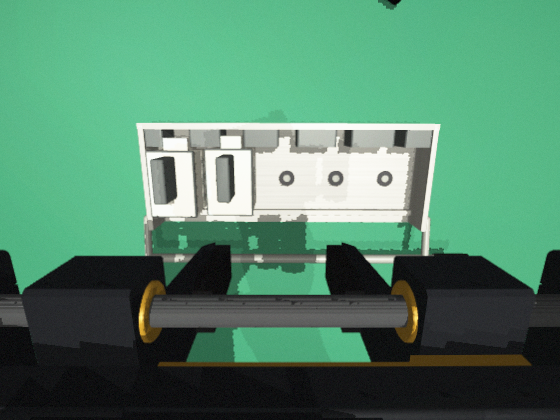

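View pics/s13.png

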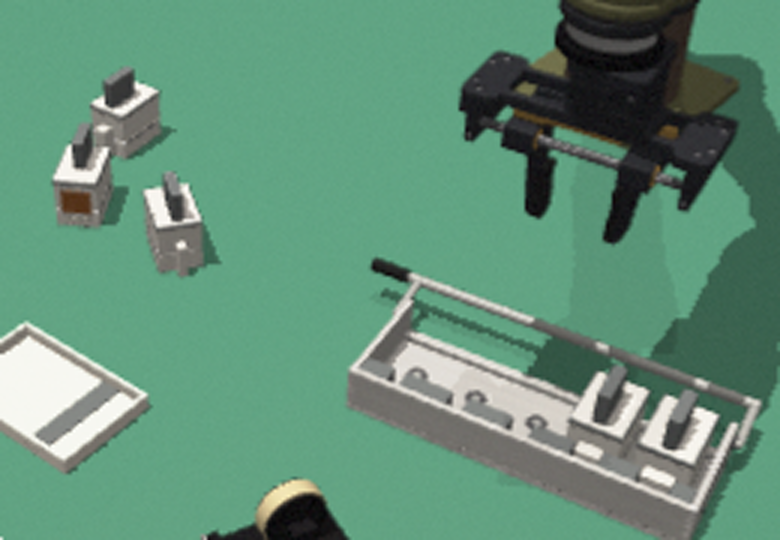

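>>> {"api": "play_rows", "payload": {"targets": [[[0, 0, 0.142], [0.09, -0.92, 0], 110], [[0, 0, 0.142], [0.09, -0.92, 0], 110], [[0, 0, 0.142], [0.09, -0.92, 0], 110], [[0, 0, 0], [0.09, -0.92, 0], 110], [[0, 0, 0], [0.09, -0.92, 0], 110]]}}

```text
clock: 22.7
tool_pos: [0.5368, 0.0495, 0.2286]
eef_rot: [-0.675, -0.211, 0.675, -0.211]
contact_force: [0.6, 0.7, -0.3]
opening: 0.568
```

>>> {"api": "play_rows", "payload": {"targets": [[[0, 0, 0], [0.09, -0.92, 0], 110], [[0, 0, 0], [0.09, -0.92, 0], 110], [[0, 0, 0], [0.09, -0.92, 0], 110], [[0, 0, 0], [0.09, -0.92, 0], 110], [[0, 0, 0], [0.09, -0.92, 0], 110]]}}

```text
clock: 23.2
tool_pos: [0.5548, -0.1344, 0.2286]
eef_rot: [-0.675, -0.211, 0.675, -0.211]
contact_force: [1.6, 0.4, -0.0]
opening: 0.565
```

>>> {"api": "play_rows", "payload": {"targets": [[[0, 0, 0], [0.09, -0.92, 0], 110], [[0, 0, 0], [0.09, -0.92, 0], 110], [[0, 0, 0], [0.09, -0.9, -0.3], 110], [[0, 0, 0], [0, 0, 0], 110], [[0, 0, 0], [0, 0, 0], 110]]}}

```text
clock: 23.7
tool_pos: [0.5651, -0.2431, 0.2161]
eef_rot: [-0.675, -0.211, 0.675, -0.21]
contact_force: [0.0, 0.8, 0.3]
opening: 0.567
```

```bash
python3 look.py w14
python3 - <<'E'
from goal import *
delta([.5694,-.2902],.2,-.968)
s=np.load("pics/w14.npy",allow_pickle=True).item();crop(s,180,50,400,250,3.2,"pics/w14a.png")
E
```

```text
[ 0.5656 -0.2415  0.2165] yaw -0.9633 [ 0.1  0.9 -0.4] q7 -0.76 t 23.75 tilt [-0.0006  0.0016]
now [ 0.5656 -0.2415  0.2165] yaw -0.963 F [ 0.1  0.9 -0.4] M [-0.01 -0.09 -0.01] open 50.2 q7 -0.76 t 23.75
units [ 0.095 -1.217 -0.412] turn -0.005 carrier mm -5.0 -48.6
```

View pics/w14a.png

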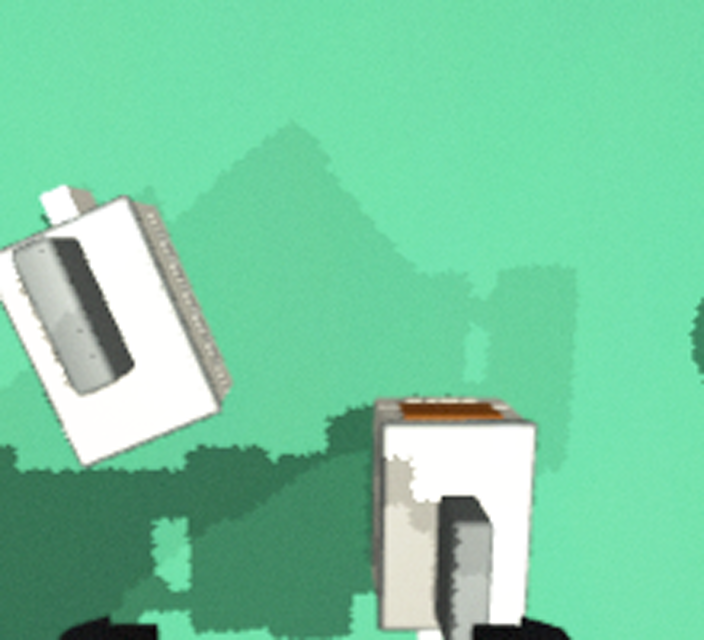

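Run:
```python
from cas import *; from goal import *
s=np.load("pics/w14.npy",allow_pickle=True).item()
f=lambda p:(p[0]/3.2+180,p[1]/3.2+50)
W=onz(s,[f(p) for p in [(380,630),(386,422),(535,424)]],.055)[:,:2]
Q=np.array([W[0]+W[2]-W[1],W[0],W[1],W[2]])
c,th,e=fit(Q);print(c,th,e)
g=c+.008*np.array([np.cos(th),np.sin(th)]);print(g)
delta(g,.086,th+np.pi/2)
```

```text
[ 0.57644007 -0.28585422] -2.5476508754015357 0.6692741182045304
[ 0.56981014 -0.29033127]
now [ 0.5656 -0.2415  0.2165] yaw -0.963 F [ 0.1  0.9 -0.4] M [-0.01 -0.09 -0.01] open 50.2 q7 -0.76 t 23.75
units [ 0.105 -1.22  -3.262] turn -0.014 carrier mm -4.7 -48.8
```

>>> {"api": "play_rows", "payload": {"targets": [[[0, 0, -0.01], [0.1, -0.8, 0], 110], [[0, 0, 0], [0, -0.42, -0.6], 110], [[0, 0, 0], [0, 0, -0.6], 110], [[0, 0, 0], [0, 0, 0], 110], [[0, 0, 0], [0, 0, 0], 110]]}}

```text
clock: 24.25
tool_pos: [0.5702, -0.2893, 0.1693]
eef_rot: [0.676, 0.209, -0.675, 0.208]
contact_force: [0.3, -0.6, -0.6]
opening: 0.574
```

Run:
```python
from goal import *
delta([.5698,-.2903],.086,-.976)
```

```text
now [ 0.5702 -0.2893  0.1693] yaw -0.971 F [ 0.3 -0.6 -0.6] M [-0.    0.02  0.02] open 50.5 q7 -0.7 t 24.25
units [-0.011 -0.025 -2.082] turn -0.005 carrier mm -0.6 -0.9
```

>>> {"api": "play_rows", "payload": {"targets": [[[0, 0, -0.005], [-0.01, -0.025, -0.8], 110], [[0, 0, 0], [0, 0, -0.7], 110], [[0, 0, 0], [0, 0, -0.4], 110], [[0, 0, 0], [0, 0, -0.18], 110], [[0, 0, 0], [0, 0, 0], 110]]}}

```text
clock: 24.75
tool_pos: [0.5696, -0.292, 0.0859]
eef_rot: [0.676, 0.207, -0.676, 0.206]
contact_force: [-0.5, -0.2, 0.9]
opening: 0.571
```

>>> {"api": "play_rows", "payload": {"targets": [[[0, 0, 0], [0, 0, 0], 180], [[0, 0, 0], [0, 0, 0], 255], [[0, 0, 0], [0, 0, 0], 255], [[0, 0, 0], [0, 0, 0], 255], [[0, 0, 0], [0, 0, 0], 255]]}}

```text
clock: 25.25
tool_pos: [0.5692, -0.2926, 0.0861]
eef_rot: [0.676, 0.206, -0.676, 0.206]
contact_force: [-1.4, 0.8, 0.9]
opening: 0.136
```

Run:
```python
from goal import *
delta([.5698,-.2903],.086,-.976)
xy,y=dock(3,.008,1);delta(xy,.18,y)
```

```text
now [ 0.5692 -0.2926  0.0861] yaw -0.979 F [-1.4  0.8  0.9] M [0.13 0.07 0.03] open 12.0 q7 -0.73 t 25.25
units [ 0.014  0.059 -0.002] turn 0.003 carrier mm 1.0 2.2
now [ 0.5692 -0.2926  0.0861] yaw -0.979 F [-1.4  0.8  0.9] M [0.13 0.07 0.03] open 12.0 q7 -0.73 t 25.25
units [-0.618 13.198  2.348] turn 2.731 carrier mm 70.7 523.8
```

>>> {"api": "play_rows", "payload": {"targets": [[[0, 0, 0], [0, 0, 0.6], 255], [[0, 0, 0], [0, 0, 0.9], 255], [[0, 0, 0], [0, 0, 0.9], 255], [[0, 0, 0.145], [-0.03, 0.4, 0.4], 255], [[0, 0, 0.145], [-0.03, 0.69, 0], 255]]}}

```text
clock: 25.75
tool_pos: [0.5678, -0.252, 0.2006]
eef_rot: [0.64, 0.3, -0.638, 0.304]
contact_force: [0.6, 0.2, -1.3]
opening: 0.126
```

>>> {"api": "play_rows", "payload": {"targets": [[[0, 0, 0.145], [-0.03, 0.69, 0], 255], [[0, 0, 0.145], [-0.03, 0.69, 0], 255], [[0, 0, 0.145], [-0.03, 0.69, 0], 255], [[0, 0, 0.145], [-0.03, 0.69, 0], 255], [[0, 0, 0.145], [-0.03, 0.69, 0], 255]]}}

```text
clock: 26.25
tool_pos: [0.5602, -0.1101, 0.1976]
eef_rot: [0.489, 0.51, -0.49, 0.51]
contact_force: [0.6, 0.3, -2.1]
opening: 0.131
```

>>> {"api": "play_rows", "payload": {"targets": [[[0, 0, 0.145], [-0.03, 0.69, 0], 255], [[0, 0, 0.145], [-0.03, 0.69, 0], 255], [[0, 0, 0.145], [-0.03, 0.69, 0], 255], [[0, 0, 0.145], [-0.03, 0.69, 0], 255], [[0, 0, 0.145], [-0.03, 0.69, 0], 255]]}}

```text
clock: 26.75
tool_pos: [0.5543, 0.0277, 0.1976]
eef_rot: [0.276, 0.651, -0.277, 0.651]
contact_force: [-0.1, -0.1, -2.3]
opening: 0.131
```

>>> {"api": "play_rows", "payload": {"targets": [[[0, 0, 0.145], [-0.03, 0.69, 0], 255], [[0, 0, 0.145], [-0.03, 0.69, 0], 255], [[0, 0, 0.145], [-0.03, 0.69, 0], 255], [[0, 0, 0.145], [-0.03, 0.69, 0], 255], [[0, 0, 0.145], [-0.03, 0.69, 0], 255]]}}

```text
clock: 27.25
tool_pos: [0.5485, 0.1655, 0.1975]
eef_rot: [0.028, 0.707, -0.028, 0.706]
contact_force: [0.2, 0.3, -1.6]
opening: 0.136
```

>>> {"api": "play_rows", "payload": {"targets": [[[0, 0, 0.12], [-0.03, 0.69, 0], 255], [[0, 0, 0], [-0.03, 0.69, 0], 255], [[0, 0, 0], [0, 0, 0], 255], [[0, 0, 0], [0, 0, 0], 255]]}}

```text
clock: 27.65
tool_pos: [0.546, 0.2202, 0.1974]
eef_rot: [-0.013, 0.707, 0.012, 0.707]
contact_force: [-0.3, -1.4, -2.3]
opening: 0.128
```

Run:
```python
from goal import *
xy,y=dock(3,.0098,1);delta(xy,.145,y)
```

```text
now [0.546  0.2202 0.1974] yaw 1.607 F [-0.3 -1.4 -2.3] M [ 0.09 -0.18  0.05] open 11.3 q7 0.48 t 27.65
units [ 0.006  0.384 -1.31 ] turn 0.145 carrier mm 3.0 15.1
```

>>> {"api": "play_rows", "payload": {"targets": [[[0, 0, 0.145], [0, 0.38, 0], 255], [[0, 0, 0], [0, 0, -0.5], 255], [[0, 0, 0], [0, 0, -0.6], 255], [[0, 0, 0], [0, 0, 0], 255], [[0, 0, 0], [0, 0, 0], 255]]}}

```text
clock: 28.15
tool_pos: [0.5465, 0.234, 0.1536]
eef_rot: [-0.064, 0.705, 0.063, 0.704]
contact_force: [0.1, -0.5, -0.6]
opening: 0.13
```

Run:
```python
from goal import *
xy,y=dock(3,.0098,1);delta(xy,.125,y)
```

```text
now [0.5465 0.234  0.1536] yaw 1.749 F [ 0.1 -0.5 -0.6] M [ 0.11 -0.15 -0.02] open 11.4 q7 0.54 t 28.15
units [-0.006  0.04  -0.716] turn 0.002 carrier mm 0.1 1.6
```

>>> {"api": "play_rows", "payload": {"targets": [[[0, 0, 0], [-0.01, 0.05, -0.2], 255], [[0, 0, 0], [0, 0, 0], 255], [[0, 0, 0], [0, 0, 0], 255]]}}

```text
clock: 28.45
tool_pos: [0.5461, 0.2375, 0.1462]
eef_rot: [-0.064, 0.704, 0.064, 0.704]
contact_force: [-0.2, -0.9, -1.9]
opening: 0.132
```

```bash
python3 look.py w15
python3 - <<'E'
from goal import *
xy,y=dock(3,.0098,1);delta(xy,.125,y)
from plant import r
s=r.snapshot("scene");crop(s,270,180,450,310,4.2,"pics/s15.png")
E
```

```text
[0.5461 0.2375 0.1462] yaw 1.7511 [-0.7 -0.4 -2.1] q7 0.53 t 28.5 tilt [0.0006 0.0003]
now [0.5461 0.2375 0.1462] yaw 1.751 F [-0.7 -0.4 -2.1] M [ 0.09 -0.14 -0.  ] open 12.1 q7 0.53 t 28.5
units [ 0.004 -0.048 -0.53 ] turn 0.001 carrier mm -0.2 -1.9
```

View pics/s15.png

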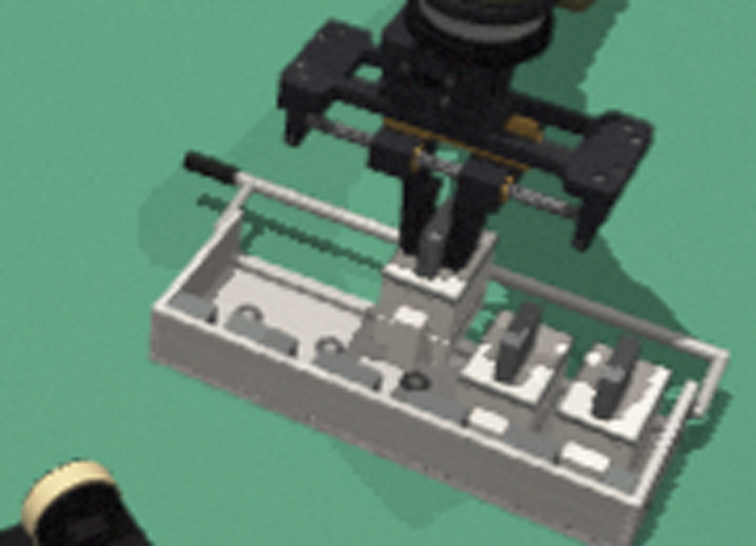

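>>> {"api": "play_rows", "payload": {"targets": [[[0, 0, 0], [0, -0.035, -0.3], 255], [[0, 0, 0], [0, 0, -0.3], 255], [[0, 0, 0], [0, 0, -0.2], 255], [[0, 0, 0], [0, 0, -0.15], 255], [[0, 0, 0], [0, 0, 0], 255]]}}

```text
clock: 29.05
tool_pos: [0.5453, 0.2357, 0.1065]
eef_rot: [-0.064, 0.705, 0.063, 0.704]
contact_force: [0.2, -0.6, -2.1]
opening: 0.134
```

Run:
```python
from goal import *
xy,y=dock(3,.0098,1);delta(xy,.094,y)
```

```text
now [0.5453 0.2357 0.1065] yaw 1.751 F [ 0.2 -0.6 -2.1] M [ 0.06 -0.14  0.  ] open 11.8 q7 0.48 t 29.05
units [ 0.023 -0.001 -0.312] turn 0.001 carrier mm 0.9 -0.2
```

>>> {"api": "play_rows", "payload": {"targets": [[[0, 0, 0], [0.01, 0, -0.2], 255], [[0, 0, 0], [0, 0, -0.12], 255], [[0, 0, 0], [0, 0, 0], 255], [[0, 0, 0], [0, 0, 0], 255]]}}

```text
clock: 29.45
tool_pos: [0.5463, 0.2362, 0.0949]
eef_rot: [-0.064, 0.704, 0.064, 0.704]
contact_force: [-0.1, 0.5, -2.2]
opening: 0.131
```

Run:
```python
from goal import *
xy,y=dock(3,.0098,1);delta(xy,.094,y)
```

```text
now [0.5463 0.2362 0.0949] yaw 1.751 F [-0.1  0.5 -2.2] M [ 0.02 -0.2  -0.04] open 11.5 q7 0.47 t 29.45
units [-0.    -0.014 -0.023] turn 0.001 carrier mm -0.1 -0.6
```

>>> {"api": "play_rows", "payload": {"targets": [[[0, 0, 0], [0, 0, -0.03], 255], [[0, 0, 0], [0, 0, 0], 200], [[0, 0, 0], [0, 0, 0], 150], [[0, 0, 0], [0, 0, 0], 150], [[0, 0, 0], [0, 0, 0.5], 150]]}}

```text
clock: 29.95
tool_pos: [0.5452, 0.235, 0.1121]
eef_rot: [-0.064, 0.706, 0.063, 0.703]
contact_force: [0.7, -0.2, -0.3]
opening: 0.411
```

>>> {"api": "play_rows", "payload": {"targets": [[[0, 0, 0], [0, 0, 1], 150], [[0, 0, 0], [0, 0, 1], 150], [[0, 0, 0], [-0.1, -0.5, 0.9], 110], [[0, 0, 0], [-0.1, -0.9, 0], 110], [[0, 0, 0], [-0.1, -0.9, 0], 110]]}}

```text
clock: 30.45
tool_pos: [0.5347, 0.144, 0.2314]
eef_rot: [-0.064, 0.703, 0.064, 0.705]
contact_force: [0.5, -0.8, -0.4]
opening: 0.571
```

>>> {"api": "play_rows", "payload": {"targets": [[[0, 0, 0], [-0.1, -0.9, 0], 110], [[0, 0, 0], [-0.1, -0.9, 0], 110], [[0, 0, 0], [-0.1, -0.9, 0], 110], [[0, 0, 0], [-0.1, -0.9, 0], 110], [[0, 0, 0], [-0.1, -0.9, 0], 110]]}}

```text
clock: 30.95
tool_pos: [0.5141, -0.0374, 0.23]
eef_rot: [-0.064, 0.704, 0.064, 0.704]
contact_force: [1.9, 0.7, -0.2]
opening: 0.572
```

Run:
```python
from goal import *
delta([.4587+.0079,-.3471+.0012],.2,1.719)
from plant import r
s=r.snapshot("scene");crop(s,190,130,450,310,3,"pics/s16.png")
t=r.snapshot("top");np.save("pics/t16.npy",t,allow_pickle=True);crop(t,110,140,430,290,2.4,"pics/t16.png")
```

```text
now [ 0.5141 -0.0374  0.23  ] yaw 1.751 F [ 1.9  0.7 -0.2] M [ 0.06 -0.15 -0.02] open 50.3 q7 0.98 t 30.95
units [-1.188 -7.713 -0.751] turn -0.032 carrier mm -102.3 -294.9
```

View pics/s16.png

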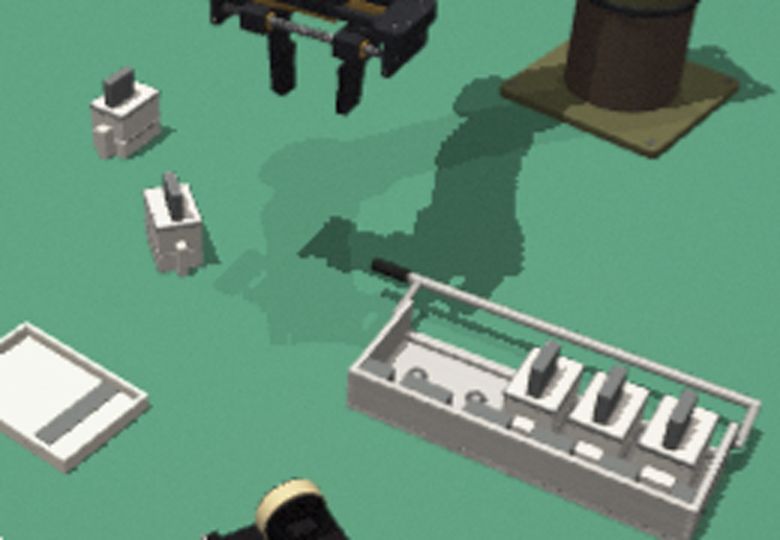

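View pics/t16.png

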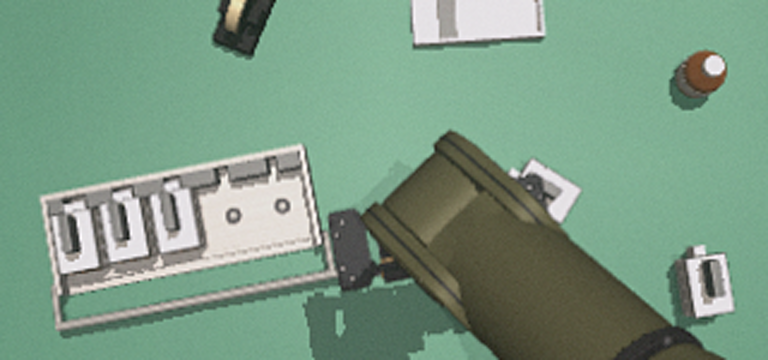

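>>> {"api": "play_rows", "payload": {"targets": [[[0, 0, -0.032], [-0.14, -0.9, 0], 110], [[0, 0, 0], [-0.14, -0.9, 0], 110], [[0, 0, 0], [-0.14, -0.9, 0], 110], [[0, 0, 0], [-0.14, -0.9, 0], 110], [[0, 0, 0], [-0.14, -0.9, 0], 110]]}}

```text
clock: 31.55
tool_pos: [0.4865, -0.2165, 0.2301]
eef_rot: [-0.053, 0.705, 0.053, 0.705]
contact_force: [0.4, 0.3, -0.9]
opening: 0.569
```

>>> {"api": "play_rows", "payload": {"targets": [[[0, 0, 0], [-0.14, -0.9, 0], 110], [[0, 0, 0], [-0.14, -0.9, 0], 110], [[0, 0, 0], [-0.14, -0.9, 0], 110], [[0, 0, 0], [0, 0, 0], 110], [[0, 0, 0], [0, 0, 0], 110]]}}

```text
clock: 32.05
tool_pos: [0.4698, -0.3237, 0.2298]
eef_rot: [-0.052, 0.705, 0.052, 0.705]
contact_force: [-0.5, 1.6, -0.5]
opening: 0.569
```

```bash
python3 look.py w17
python3 - <<'E'
from goal import *
delta([.4587+.0079,-.3471+.0012],.2,1.719)
E
```

```text
[ 0.4702 -0.3225  0.23  ] yaw 1.7205 [-0.1  0.6  0.5] q7 1.53 t 32.1 tilt [0.001  0.0012]
now [ 0.4702 -0.3225  0.23  ] yaw 1.72 F [-0.1  0.6  0.5] M [ 0.09 -0.11  0.02] open 50.2 q7 1.53 t 32.1
units [-0.09  -0.585 -0.751] turn -0.001 carrier mm -7.8 -22.4
```

View pics/w17.png

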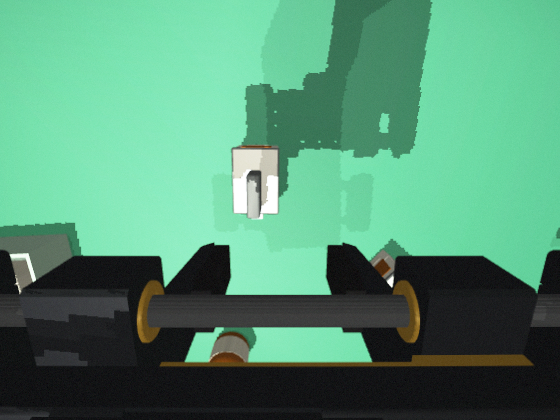

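Run:
```python
from cas import *; from goal import *
s=np.load("pics/w17.npy",allow_pickle=True).item()
c,th,e=fit(onz(s,[(278.5,214),(233,214),(233,148.5),(278.5,147.5)],.055)[:,:2]);print(c,th,e)
g=c+.008*np.array([np.cos(th),np.sin(th)]);print(g)
delta(g,.086,th+np.pi/2)
```

```text
[ 0.45938698 -0.34593779] 0.13636386183981006 1.3702410467123922
[ 0.46731271 -0.34485026]
now [ 0.4702 -0.3225  0.23  ] yaw 1.72 F [-0.1  0.6  0.5] M [ 0.09 -0.11  0.02] open 50.2 q7 1.53 t 32.1
units [-0.072 -0.559 -3.601] turn -0.013 carrier mm -6.9 -21.5
```

>>> {"api": "play_rows", "payload": {"targets": [[[0, 0, -0.003], [-0.08, -0.57, -0.7], 110], [[0, 0, 0], [0, 0, -0.8], 110], [[0, 0, 0], [0, 0, 0], 110], [[0, 0, 0], [0, 0, 0], 110]]}}

```text
clock: 32.5
tool_pos: [0.4674, -0.3446, 0.1704]
eef_rot: [-0.052, 0.705, 0.053, 0.705]
contact_force: [0.9, -0.6, 0.2]
opening: 0.566
```

Run:
```python
from goal import *
delta([.4669,-.3456],.086,1.717)
```

```text
now [ 0.4674 -0.3446  0.1704] yaw 1.719 F [ 0.9 -0.6  0.2] M [ 0.08 -0.16  0.03] open 49.8 q7 1.5 t 32.5
units [-0.011 -0.025 -2.111] turn -0.002 carrier mm -0.6 -0.9
```

>>> {"api": "play_rows", "payload": {"targets": [[[0, 0, 0], [-0.01, -0.02, -0.8], 110], [[0, 0, 0], [0, 0, -0.7], 110], [[0, 0, 0], [0, 0, -0.4], 110], [[0, 0, 0], [0, 0, -0.2], 110], [[0, 0, 0], [0, 0, 0], 110]]}}

```text
clock: 33.0
tool_pos: [0.4665, -0.347, 0.0861]
eef_rot: [-0.051, 0.705, 0.052, 0.705]
contact_force: [-0.4, 0.0, 0.1]
opening: 0.574
```

>>> {"api": "play_rows", "payload": {"targets": [[[0, 0, 0], [0, 0, 0], 180], [[0, 0, 0], [0, 0, 0], 255], [[0, 0, 0], [0, 0, 0], 255], [[0, 0, 0], [0, 0, 0], 255], [[0, 0, 0], [0, 0, 0], 255]]}}

```text
clock: 33.5
tool_pos: [0.466, -0.3476, 0.086]
eef_rot: [-0.051, 0.705, 0.051, 0.705]
contact_force: [0.5, 0.9, 0.4]
opening: 0.141
```

Run:
```python
from goal import *
delta([.4669,-.3456],.086,1.717)
xy,y=dock(2,.008,1);delta(xy,.19,y)
```

```text
now [ 0.466  -0.3476  0.086 ] yaw 1.716 F [0.5 0.9 0.4] M [ 0.26 -0.14  0.02] open 12.5 q7 1.4 t 33.5
units [ 0.021  0.051 -0.001] turn 0.001 carrier mm 1.2 1.9
now [ 0.466  -0.3476  0.086 ] yaw 1.716 F [0.5 0.9 0.4] M [ 0.26 -0.14  0.02] open 12.5 q7 1.4 t 33.5
units [ 2.213 13.196  2.599] turn 0.036 carrier mm 182.1 503.3
```

>>> {"api": "play_rows", "payload": {"targets": [[[0, 0, 0], [0, 0, 0.6], 255], [[0, 0, 0], [0, 0, 0.9], 255], [[0, 0, 0], [0, 0, 0.9], 255], [[0, 0, 0.036], [0.06, 0.4, 0.2], 255], [[0, 0, 0], [0.12, 0.78, 0], 255]]}}

```text
clock: 34.0
tool_pos: [0.473, -0.3021, 0.1904]
eef_rot: [-0.063, 0.704, 0.062, 0.705]
contact_force: [0.1, 0.6, -2.1]
opening: 0.135
```

>>> {"api": "play_rows", "payload": {"targets": [[[0, 0, 0], [0.13, 0.78, 0], 255], [[0, 0, 0], [0.13, 0.78, 0], 255], [[0, 0, 0], [0.13, 0.78, 0], 255], [[0, 0, 0], [0.13, 0.78, 0], 255], [[0, 0, 0], [0.13, 0.78, 0], 255]]}}

```text
clock: 34.5
tool_pos: [0.4982, -0.1423, 0.1888]
eef_rot: [-0.064, 0.705, 0.065, 0.703]
contact_force: [0.2, 1.3, -2.0]
opening: 0.13
```

>>> {"api": "play_rows", "payload": {"targets": [[[0, 0, 0], [0.13, 0.78, 0], 255], [[0, 0, 0], [0.13, 0.78, 0], 255], [[0, 0, 0], [0.13, 0.78, 0], 255], [[0, 0, 0], [0.13, 0.78, 0], 255], [[0, 0, 0], [0.13, 0.78, 0], 255]]}}

```text
clock: 35.0
tool_pos: [0.524, 0.0135, 0.1887]
eef_rot: [-0.065, 0.705, 0.065, 0.703]
contact_force: [0.1, 0.2, -1.6]
opening: 0.137
```

>>> {"api": "play_rows", "payload": {"targets": [[[0, 0, 0], [0.13, 0.78, 0], 255], [[0, 0, 0], [0.13, 0.78, 0], 255], [[0, 0, 0], [0.13, 0.78, 0], 255], [[0, 0, 0], [0.13, 0.78, 0], 255], [[0, 0, 0], [0, 0, 0], 255]]}}

```text
clock: 35.5
tool_pos: [0.5448, 0.1434, 0.1896]
eef_rot: [-0.065, 0.704, 0.069, 0.704]
contact_force: [0.0, -0.4, -2.1]
opening: 0.134
```

>>> {"api": "play_rows", "payload": {"targets": [[[0, 0, 0], [0, 0, 0], 255], [[0, 0, 0], [0, 0, 0], 255]]}}

```text
clock: 35.7
tool_pos: [0.5451, 0.135, 0.1888]
eef_rot: [-0.065, 0.705, 0.063, 0.703]
contact_force: [0.8, -0.0, -1.5]
opening: 0.133
```

Run:
```python
from goal import *
xy,y=dock(2,.0075,1);delta(xy,.145,y)
```

```text
now [0.5451 0.135  0.1888] yaw 1.752 F [ 0.8 -0.  -1.5] M [ 0.01 -0.13 -0.03] open 11.7 q7 0.68 t 35.7
units [ 0.224  1.128 -1.095] turn 0.0 carrier mm 16.9 42.8
```

Aim 0.5 mm past the nominal in y, as the earlier dockings settled there.

>>> {"api": "play_rows", "payload": {"targets": [[[0, 0, 0], [0.13, 0.6, 0], 255], [[0, 0, 0], [0.09, 0.54, 0], 255], [[0, 0, 0], [0, 0, -0.5], 255], [[0, 0, 0], [0, 0, -0.55], 255], [[0, 0, 0], [0, 0, 0], 255]]}}

```text
clock: 36.2
tool_pos: [0.5531, 0.179, 0.1449]
eef_rot: [-0.065, 0.706, 0.062, 0.702]
contact_force: [-0.8, -0.2, -1.9]
opening: 0.132
```

>>> {"api": "play_rows", "payload": {"targets": [[[0, 0, 0], [0, 0, 0], 255], [[0, 0, 0], [0, 0, 0], 255]]}}

```text
clock: 36.4
tool_pos: [0.5553, 0.1817, 0.1487]
eef_rot: [-0.063, 0.704, 0.064, 0.705]
contact_force: [-0.5, 0.3, -1.3]
opening: 0.134
```

Run:
```python
from goal import *
xy,y=dock(2,.0075,1);delta(xy,.145,y)
```

```text
now [0.5553 0.1817 0.1487] yaw 1.751 F [-0.5  0.3 -1.3] M [ 0.02 -0.14  0.03] open 11.8 q7 0.6 t 36.4
units [-0.029 -0.041 -0.092] turn 0.001 carrier mm -1.4 -1.4
```

>>> {"api": "play_rows", "payload": {"targets": [[[0, 0, 0], [-0.03, -0.025, -0.3], 255], [[0, 0, 0], [0, 0, -0.3], 255], [[0, 0, 0], [0, 0, -0.2], 255], [[0, 0, 0], [0, 0, -0.15], 255], [[0, 0, 0], [0, 0, 0], 255]]}}

```text
clock: 36.9
tool_pos: [0.553, 0.1805, 0.1085]
eef_rot: [-0.064, 0.705, 0.064, 0.704]
contact_force: [-0.9, -0.7, -2.9]
opening: 0.129
```

Run:
```python
from goal import *
xy,y=dock(2,.0075,1);delta(xy,.094,y)
```

```text
now [0.553  0.1805 0.1085] yaw 1.752 F [-0.9 -0.7 -2.9] M [-0.22 -0.14 -0.01] open 11.3 q7 0.55 t 36.9
units [ 0.028 -0.01  -0.363] turn -0.0 carrier mm 1.0 -0.6
```

>>> {"api": "play_rows", "payload": {"targets": [[[0, 0, 0], [0.01, 0, -0.2], 255], [[0, 0, 0], [0, 0, -0.16], 255], [[0, 0, 0], [0, 0, 0], 255], [[0, 0, 0], [0, 0, 0], 255]]}}

```text
clock: 37.3
tool_pos: [0.5537, 0.1807, 0.095]
eef_rot: [-0.064, 0.705, 0.064, 0.704]
contact_force: [-0.2, -2.1, -2.8]
opening: 0.131
```

Run:
```python
from goal import *
xy,y=dock(2,.0075,1);delta(xy,.094,y)
```

```text
now [0.5537 0.1807 0.095 ] yaw 1.752 F [-0.2 -2.1 -2.8] M [-0.3  -0.21 -0.07] open 11.5 q7 0.53 t 37.3
units [ 0.009 -0.014 -0.025] turn -0.0 carrier mm 0.2 -0.6
```

>>> {"api": "play_rows", "payload": {"targets": [[[0, 0, 0], [0, 0, -0.03], 255], [[0, 0, 0], [0, 0, 0], 200], [[0, 0, 0], [0, 0, 0], 150], [[0, 0, 0], [0, 0, 0], 150], [[0, 0, 0], [0, 0, 0.5], 150]]}}

```text
clock: 37.8
tool_pos: [0.5528, 0.1805, 0.1127]
eef_rot: [-0.064, 0.705, 0.064, 0.703]
contact_force: [0.3, 0.4, -0.2]
opening: 0.408
```

>>> {"api": "play_rows", "payload": {"targets": [[[0, 0, 0], [0, 0, 1], 150], [[0, 0, 0], [0, 0, 1], 150], [[0, 0, 0], [0.04, -0.5, 0.9], 110], [[0, 0, 0.136], [0.05, -0.9, 0], 110], [[0, 0, 0.136], [0.05, -0.9, 0], 110]]}}

```text
clock: 38.3
tool_pos: [0.5603, 0.0892, 0.2322]
eef_rot: [-0.161, 0.687, 0.161, 0.69]
contact_force: [-0.1, 0.4, -0.6]
opening: 0.565
```

>>> {"api": "play_rows", "payload": {"targets": [[[0, 0, 0.136], [0.05, -0.9, 0], 110], [[0, 0, 0.136], [0.05, -0.9, 0], 110], [[0, 0, 0.136], [0.05, -0.9, 0], 110], [[0, 0, 0.136], [0.05, -0.9, 0], 110], [[0, 0, 0], [0.05, -0.9, 0], 110]]}}

```text
clock: 38.8
tool_pos: [0.5696, -0.0923, 0.2302]
eef_rot: [-0.339, 0.62, 0.339, 0.621]
contact_force: [1.1, -0.1, -0.6]
opening: 0.572
```

>>> {"api": "play_rows", "payload": {"targets": [[[0, 0, 0], [0.04, -0.9, 0], 110], [[0, 0, 0], [0, 0, 0], 110], [[0, 0, 0], [0, 0, 0], 110]]}}

```text
clock: 39.1
tool_pos: [0.5711, -0.1274, 0.2302]
eef_rot: [-0.337, 0.621, 0.338, 0.622]
contact_force: [-1.0, 0.8, -0.9]
opening: 0.575
```

```bash
python3 look.py w18
python3 - <<'E'
from goal import *
delta([.5692,-.1617],.2,2.567)
from plant import r
s=r.snapshot("scene");crop(s,190,130,450,310,3,"pics/s18.png")
E
```

```text
[ 0.5712 -0.1259  0.2305] yaw 2.5689 [-1.   0.2 -0. ] q7 1.91 t 39.15 tilt [0.0007 0.0013]
now [ 0.5712 -0.1259  0.2305] yaw 2.569 F [-1.   0.2 -0. ] M [ 0.11 -0.13  0.01] open 50.2 q7 1.91 t 39.15
units [-0.05  -0.895 -0.763] turn -0.002 carrier mm -8.4 -34.8
```

View pics/w18.png

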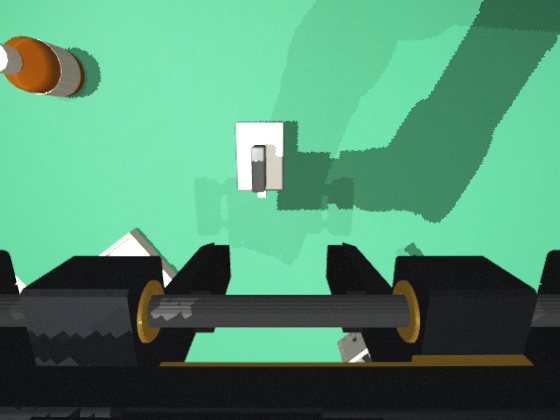

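View pics/s18.png

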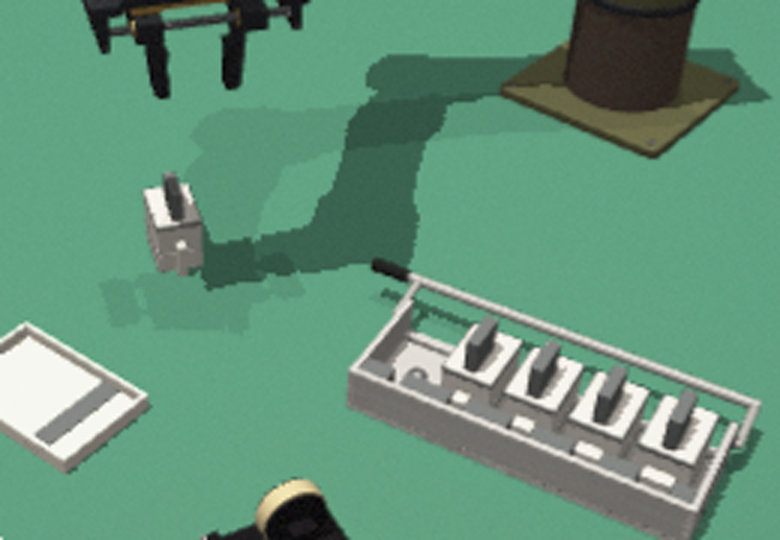

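Run:
```python
from cas import *; from goal import *
s=np.load("pics/w18.npy",allow_pickle=True).item()
c,th,e=fit(onz(s,[(284,190),(237,190),(236,123),(283,122)],.055)[:,:2]);print(c,th,e)
g=c+.008*np.array([np.cos(th),np.sin(th)]);print(g)
delta(g,.086,th+np.pi/2)
```

```text
[ 0.56532437 -0.16745985] 0.9972978643752761 1.1436032445670263
[ 0.56966497 -0.16073979]
now [ 0.5712 -0.1252  0.2306] yaw 2.57 F [ 0.9 -0.4  0.2] M [ 0.06 -0.13  0.02] open 50.2 q7 1.91 t 39.2
units [-0.039 -0.888 -3.615] turn -0.002 carrier mm -7.9 -34.6
```

>>> {"api": "play_rows", "payload": {"targets": [[[0, 0, 0], [-0.04, -0.88, -0.2], 110], [[0, 0, 0], [0, 0, -0.7], 110], [[0, 0, 0], [0, 0, -0.6], 110], [[0, 0, 0], [0, 0, 0], 110], [[0, 0, 0], [0, 0, 0], 110]]}}

```text
clock: 39.7
tool_pos: [0.57, -0.1604, 0.1708]
eef_rot: [-0.339, 0.62, 0.339, 0.621]
contact_force: [-0.4, 0.2, 1.3]
opening: 0.566
```

Run:
```python
from goal import *
delta([.5694,-.1612],.086,2.567)
```

```text
now [ 0.57   -0.1604  0.1708] yaw 2.571 F [-0.4  0.2  1.3] M [ 0.11 -0.11 -0.02] open 49.8 q7 1.91 t 39.7
units [-0.014 -0.021 -2.121] turn -0.004 carrier mm -0.7 -0.7
```

>>> {"api": "play_rows", "payload": {"targets": [[[0, 0, -0.003], [-0.01, -0.01, -0.8], 110], [[0, 0, 0], [0, 0, -0.7], 110], [[0, 0, 0], [0, 0, -0.4], 110], [[0, 0, 0], [0, 0, -0.21], 110], [[0, 0, 0], [0, 0, 0], 110]]}}

```text
clock: 40.2
tool_pos: [0.5694, -0.1621, 0.0859]
eef_rot: [-0.337, 0.621, 0.337, 0.622]
contact_force: [-0.4, -0.0, -0.4]
opening: 0.565
```

>>> {"api": "play_rows", "payload": {"targets": [[[0, 0, 0], [0, 0, 0], 180], [[0, 0, 0], [0, 0, 0], 255], [[0, 0, 0], [0, 0, 0], 255], [[0, 0, 0], [0, 0, 0], 255], [[0, 0, 0], [0, 0, 0], 255]]}}

```text
clock: 40.7
tool_pos: [0.5693, -0.1627, 0.086]
eef_rot: [-0.337, 0.621, 0.337, 0.622]
contact_force: [-1.2, 0.7, -0.1]
opening: 0.141
```

Run:
```python
from goal import *
delta([.5694,-.1612],.086,2.567)
xy,y=dock(1,.008,1);delta(xy,.19,y)
```

```text
now [ 0.5693 -0.1627  0.086 ] yaw 2.565 F [-1.2  0.7 -0.1] M [ 0.06 -0.16  0.  ] open 12.4 q7 1.81 t 40.7
units [ 0.003  0.036 -0.001] turn 0.002 carrier mm 0.4 1.4
now [ 0.5693 -0.1627  0.086 ] yaw 2.565 F [-1.2  0.7 -0.1] M [ 0.06 -0.16  0.  ] open 12.4 q7 1.81 t 40.7
units [-0.115  7.194  2.599] turn -0.813 carrier mm 47.3 283.9
```

>>> {"api": "play_rows", "payload": {"targets": [[[0, 0, 0], [0, 0, 0.6], 255], [[0, 0, 0], [0, 0, 0.9], 255], [[0, 0, 0], [0, 0, 0.9], 255], [[0, 0, -0.1], [0, 0.4, 0.2], 255], [[0, 0, -0.14], [-0.02, 0.75, 0], 255]]}}

```text
clock: 41.2
tool_pos: [0.5691, -0.1188, 0.191]
eef_rot: [-0.258, 0.658, 0.256, 0.659]
contact_force: [0.3, -0.3, -1.9]
opening: 0.132
```

>>> {"api": "play_rows", "payload": {"targets": [[[0, 0, -0.14], [-0.02, 0.75, 0], 255], [[0, 0, -0.14], [-0.02, 0.75, 0], 255], [[0, 0, -0.14], [-0.02, 0.75, 0], 255], [[0, 0, -0.14], [-0.02, 0.75, 0], 255], [[0, 0, 0], [-0.02, 0.75, 0], 255]]}}

```text
clock: 41.7
tool_pos: [0.564, 0.0346, 0.1898]
eef_rot: [-0.068, 0.704, 0.067, 0.704]
contact_force: [0.5, 0.1, -1.4]
opening: 0.128
```

>>> {"api": "play_rows", "payload": {"targets": [[[0, 0, 0], [0, 0.75, 0], 255], [[0, 0, 0], [0, 0.75, 0], 255], [[0, 0, 0], [0, 0, 0], 255], [[0, 0, 0], [0, 0, 0], 255], [[0, 0, 0], [0, 0, 0], 255]]}}

```text
clock: 42.2
tool_pos: [0.5642, 0.0918, 0.1893]
eef_rot: [-0.069, 0.704, 0.068, 0.703]
contact_force: [0.5, -0.9, -2.7]
opening: 0.135
```

Run:
```python
from goal import *
xy,y=dock(1,.0072,1);delta(xy,.147,y)
```

```text
now [0.5642 0.0918 0.1893] yaw 1.764 F [ 0.5 -0.9 -2.7] M [ 0.05 -0.22  0.  ] open 11.8 q7 0.77 t 42.2
units [-0.008  0.829 -1.057] turn -0.012 carrier mm 5.6 32.7
```

>>> {"api": "play_rows", "payload": {"targets": [[[0, 0, -0.012], [0, 0.5, 0], 255], [[0, 0, 0], [-0.01, 0.33, 0], 255], [[0, 0, 0], [0, 0, -0.5], 255], [[0, 0, 0], [0, 0, -0.5], 255], [[0, 0, 0], [0, 0, 0], 255]]}}

```text
clock: 42.7
tool_pos: [0.5626, 0.125, 0.1475]
eef_rot: [-0.065, 0.706, 0.063, 0.703]
contact_force: [0.3, 0.3, -2.2]
opening: 0.135
```

>>> {"api": "play_rows", "payload": {"targets": [[[0, 0, 0], [0, 0, 0], 255], [[0, 0, 0], [0, 0, 0], 255]]}}

```text
clock: 42.9
tool_pos: [0.5645, 0.1268, 0.1507]
eef_rot: [-0.064, 0.704, 0.064, 0.705]
contact_force: [0.7, 0.9, -1.7]
opening: 0.132
```

Run:
```python
from goal import *
xy,y=dock(1,.0072,1);delta(xy,.147,y)
```

```text
now [0.5645 0.1268 0.1507] yaw 1.753 F [ 0.7  0.9 -1.7] M [ 0.09 -0.09  0.02] open 11.6 q7 0.67 t 42.9
units [-0.016 -0.046 -0.093] turn -0.001 carrier mm -1.0 -1.7
```

>>> {"api": "play_rows", "payload": {"targets": [[[0, 0, 0], [-0.015, -0.037, -0.3], 255], [[0, 0, 0], [0, 0, -0.3], 255], [[0, 0, 0], [0, 0, -0.2], 255], [[0, 0, 0], [0, 0, -0.15], 255], [[0, 0, 0], [0, 0, 0], 255]]}}

```text
clock: 43.4
tool_pos: [0.5627, 0.1249, 0.1106]
eef_rot: [-0.065, 0.705, 0.064, 0.703]
contact_force: [-0.2, -0.2, -1.4]
opening: 0.133
```

Run:
```python
from goal import *
xy,y=dock(1,.0072,1);delta(xy,.094,y)
```

```text
now [0.5627 0.1249 0.1106] yaw 1.753 F [-0.2 -0.2 -1.4] M [ 0.08 -0.12 -0.02] open 11.7 q7 0.62 t 43.4
units [ 0.028  0.001 -0.415] turn -0.001 carrier mm 1.1 -0.2
```

>>> {"api": "play_rows", "payload": {"targets": [[[0, 0, 0], [0.01, 0, -0.2], 255], [[0, 0, 0], [0, 0, -0.2], 255], [[0, 0, 0], [0, 0, 0], 255], [[0, 0, 0], [0, 0, 0], 255]]}}

```text
clock: 43.8
tool_pos: [0.5636, 0.1252, 0.0955]
eef_rot: [-0.064, 0.704, 0.064, 0.704]
contact_force: [0.1, -0.3, -1.1]
opening: 0.133
```

Run:
```python
from goal import *
xy,y=dock(1,.0072,1);delta(xy,.094,y)
```

```text
now [0.5636 0.1252 0.0955] yaw 1.753 F [ 0.1 -0.3 -1.1] M [ 0.09 -0.14  0.01] open 11.7 q7 0.6 t 43.8
units [ 0.007 -0.006 -0.038] turn -0.001 carrier mm 0.2 -0.3
```

>>> {"api": "play_rows", "payload": {"targets": [[[0, 0, 0], [0, 0, -0.06], 255], [[0, 0, 0], [0, 0, 0], 200], [[0, 0, 0], [0, 0, 0], 150], [[0, 0, 0], [0, 0, 0], 150], [[0, 0, 0], [0, 0, 0.5], 150]]}}

```text
clock: 44.3
tool_pos: [0.5625, 0.1242, 0.1117]
eef_rot: [-0.065, 0.706, 0.064, 0.703]
contact_force: [-0.3, -1.1, -1.4]
opening: 0.412
```

>>> {"api": "play_rows", "payload": {"targets": [[[0, 0, 0], [0, 0, 1], 150], [[0, 0, 0], [0, 0, 1], 150], [[0, 0, 0], [-0.2, -0.2, 0.9], 120], [[0, 0, -0.14], [-0.2, -0.25, 0], 120], [[0, 0, -0.14], [-0.2, -0.25, 0], 120]]}}

```text
clock: 44.8
tool_pos: [0.54, 0.0972, 0.2307]
eef_rot: [0.037, 0.705, -0.036, 0.707]
contact_force: [0.1, -0.5, -0.2]
opening: 0.528
```

>>> {"api": "play_rows", "payload": {"targets": [[[0, 0, -0.14], [-0.2, -0.25, 0], 120], [[0, 0, -0.14], [-0.2, -0.25, 0], 120], [[0, 0, -0.14], [-0.2, -0.25, 0], 120], [[0, 0, -0.14], [-0.2, -0.25, 0], 120], [[0, 0, -0.14], [-0.2, -0.25, 0], 120]]}}

```text
clock: 45.3
tool_pos: [0.4994, 0.0468, 0.2295]
eef_rot: [0.277, 0.651, -0.276, 0.651]
contact_force: [-0.5, 0.1, -0.5]
opening: 0.533
```

>>> {"api": "play_rows", "payload": {"targets": [[[0, 0, -0.14], [-0.2, -0.25, 0], 120], [[0, 0, -0.14], [-0.2, -0.25, 0], 120], [[0, 0, -0.14], [-0.2, -0.1, 0], 120], [[0, 0, -0.14], [0, 0, 0], 120], [[0, 0, 0], [0, 0, 0], 120]]}}

```text
clock: 45.8
tool_pos: [0.4757, 0.0232, 0.2297]
eef_rot: [0.444, 0.55, -0.444, 0.551]
contact_force: [0.5, -0.0, -0.5]
opening: 0.53
```

>>> {"api": "play_rows", "payload": {"targets": [[[0, 0, 0], [0, 0, 0], 120], [[0, 0, 0], [0, 0, 0], 120]]}}

```text
clock: 46.0
tool_pos: [0.4759, 0.0234, 0.2294]
eef_rot: [0.443, 0.551, -0.443, 0.551]
contact_force: [0.1, 0.5, 0.2]
opening: 0.531
```

```bash
python3 look.py w19
python3 - <<'E'
from goal import *
delta([.4788,.0305],.044,.181)
from plant import r
s=r.snapshot("scene");crop(s,270,180,450,310,4.2,"pics/s19.png")
E
```

```text
[0.4759 0.0233 0.2293] yaw 0.2151 [-0.2  0.3 -0.2] q7 -0.4 t 46.05 tilt [0.0001 0.0004]
now [0.4759 0.0233 0.2293] yaw 0.215 F [-0.2  0.3 -0.2] M [-0.05 -0.09  0.  ] open 46.7 q7 -0.4 t 46.05
units [ 0.073  0.179 -4.633] turn -0.034 carrier mm 4.2 6.5
```

View pics/w19.png

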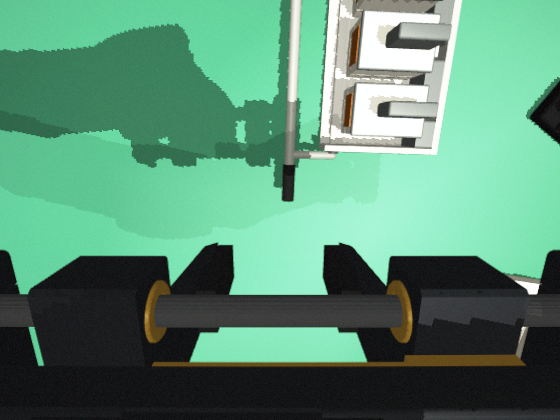

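View pics/s19.png

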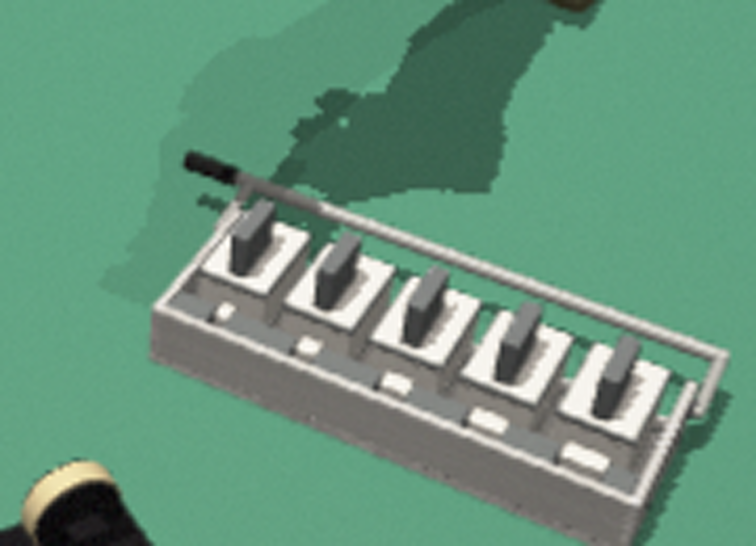

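Run:
```python
from goal import *
from plant import r
s=np.load("pics/w19.npy",allow_pickle=True).item();sc=r.snapshot("scene")
g=lambda p:(p[0]/4.2+270,p[1]/4.2+180)
print(tri(s,(289,166),sc,g((238,176))),tri(s,(288,200),sc,g((188,159))))
print(onz(s,[(289,166),(288,200.5)],.04))
print("pivot est", O[0],O[1])
```

```text
(array([0.48067681, 0.05582059, 0.03900018]), np.float64(0.0030979009091324328)) (array([0.48789338, 0.02038151, 0.03856081]), np.float64(0.00203809029283472))
[[0.48134233 0.05455508 0.04      ]
 [0.48832565 0.01923285 0.04      ]]
pivot est 0.5386 0.2342
```

>>> {"api": "play_rows", "payload": {"targets": [[[0, 0, -0.034], [0.23, 0.25, -0.9], 120], [[0, 0, 0], [0, 0, -0.9], 120], [[0, 0, 0], [0, 0, -0.7], 120], [[0, 0, 0], [0, 0, 0], 120], [[0, 0, 0], [0, 0, 0], 120]], "newtons": 12}}

```text
clock: 46.65
tool_pos: [0.4849, 0.0333, 0.1295]
eef_rot: [0.453, 0.543, -0.453, 0.543]
contact_force: [1.0, 0.7, 0.7]
opening: 0.528
```

```bash
python3 look.py w20
python3 - <<'E'
from goal import *
delta([.485,.034],.045,.181)
E
```

```text
[0.4855 0.0334 0.1302] yaw 0.1792 [ 0.1 -0.9  0.1] q7 -0.57 t 46.7 tilt [0.0013 0.0005]
now [0.4855 0.0334 0.1302] yaw 0.179 F [ 0.1 -0.9  0.1] M [-0.04 -0.06 -0.02] open 46.6 q7 -0.57 t 46.7
units [-0.013  0.016 -2.131] turn 0.002 carrier mm -0.4 0.7
```

View pics/w20.png

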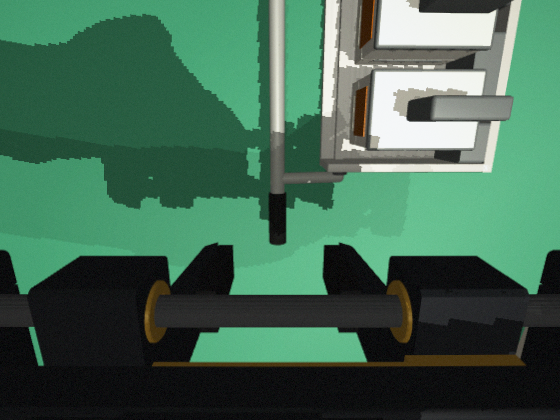

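>>> {"api": "play_rows", "payload": {"targets": [[[0, 0, 0], [-0.01, 0.01, -0.8], 120], [[0, 0, 0], [0, 0, -0.7], 120], [[0, 0, 0], [0, 0, -0.42], 120], [[0, 0, 0], [0, 0, -0.2], 120], [[0, 0, 0], [0, 0, 0], 120]]}}

```text
clock: 47.2
tool_pos: [0.4851, 0.0337, 0.0449]
eef_rot: [0.454, 0.543, -0.453, 0.543]
contact_force: [-0.3, -0.5, 0.1]
opening: 0.531
```

>>> {"api": "play_rows", "payload": {"targets": [[[0, 0, 0], [0, 0, 0], 200], [[0, 0, 0], [0, 0, 0], 255], [[0, 0, 0], [0, 0, 0], 255], [[0, 0, 0], [0, 0, 0], 255], [[0, 0, 0], [0, 0, 0], 255]]}}

```text
clock: 47.7
tool_pos: [0.4844, 0.0334, 0.0448]
eef_rot: [0.453, 0.543, -0.453, 0.543]
contact_force: [-0.6, -0.9, 0.5]
opening: 0.144
```

Run:
```python
from goal import *
delta([.485,.034],.045,.181)
a=np.linspace(-1.37,.4636,11)
d=np.diff(44.7*np.sin(a));h=np.diff(44.7*np.cos(a))
print(np.round(np.c_[d*np.cos(.181),d*np.sin(.181),h]/40,3))
```

```text
now [0.4844 0.0334 0.0448] yaw 0.179 F [-0.6 -0.9  0.5] M [-0.13  0.06  0.05] open 12.7 q7 -0.66 t 47.7
units [0.015 0.015 0.005] turn 0.002 carrier mm 0.7 0.5
[[ 0.058  0.011  0.196]
 [ 0.092  0.017  0.182]
 [ 0.123  0.023  0.162]
 [ 0.15   0.027  0.136]
 [ 0.172  0.032  0.106]
 [ 0.188  0.034  0.072]
 [ 0.198  0.036  0.036]
 [ 0.201  0.037 -0.001]
 [ 0.198  0.036 -0.038]
 [ 0.188  0.034 -0.074]]
```

>>> {"api": "play_rows", "payload": {"targets": [[[0, 0, 0], [0.058, 0.011, 0.196], 255], [[0, 0, 0], [0.092, 0.017, 0.182], 255], [[0, 0, 0], [0.123, 0.023, 0.162], 255], [[0, 0, 0], [0.15, 0.027, 0.136], 255], [[0, 0, 0], [0.172, 0.032, 0.106], 255]]}}

```text
clock: 48.2
tool_pos: [0.4992, 0.0361, 0.0751]
eef_rot: [0.447, 0.546, -0.459, 0.539]
contact_force: [-18.8, 1.7, 11.7]
opening: 0.144
```

>>> {"api": "play_rows", "payload": {"targets": [[[0, 0, 0], [0.188, 0.034, 0.072], 255], [[0, 0, 0], [0.198, 0.036, 0.036], 255], [[0, 0, 0], [0.201, 0.037, 0], 255], [[0, 0, 0], [0.198, 0.036, -0.038], 255], [[0, 0, 0], [0.188, 0.034, -0.074], 255]]}}

```text
clock: 48.7
tool_pos: [0.5439, 0.0436, 0.0751]
eef_rot: [0.451, 0.544, -0.456, 0.541]
contact_force: [-4.9, -0.8, -0.9]
opening: 0.125
```

>>> {"api": "play_rows", "payload": {"targets": [[[0, 0, 0], [0, 0, 0], 255], [[0, 0, 0], [0, 0, 0], 255]]}}

```text
clock: 48.9
tool_pos: [0.5451, 0.0438, 0.0747]
eef_rot: [0.452, 0.543, -0.455, 0.542]
contact_force: [-3.5, -1.9, -7.6]
opening: 0.126
```

```bash
python3 look.py w21
python3 - <<'E'
from plant import r
from h import *
s=r.snapshot("scene");crop(s,270,180,450,310,4.2,"pics/s21.png")
E
```

```text
[0.5451 0.0438 0.0747] yaw 0.1786 [-4.2 -3.1 -7.7] q7 -0.57 t 48.95 tilt [-0.0043 -0.0019]
```

View pics/s21.png

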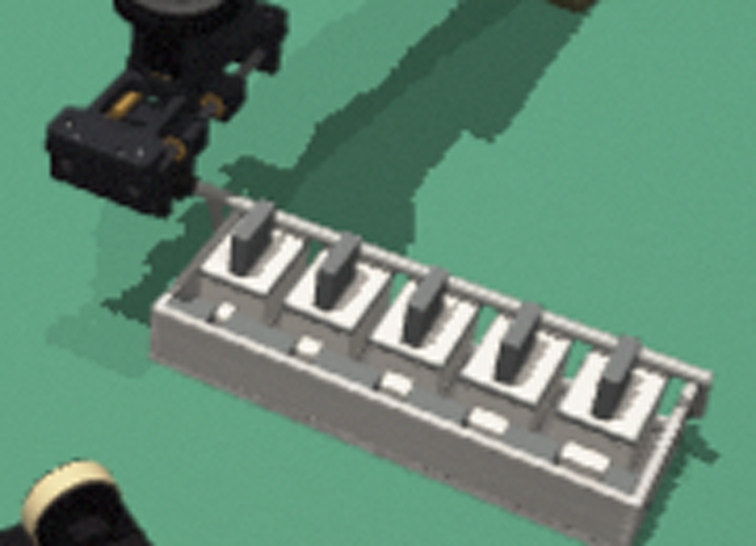

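>>> {"api": "play_rows", "payload": {"targets": [[[0, 0, 0], [0.09, 0.016, -0.045], 255], [[0, 0, 0], [0, 0, 0], 255], [[0, 0, 0], [0, 0, 0], 255]]}}

```text
clock: 49.3
tool_pos: [0.5478, 0.0443, 0.0736]
eef_rot: [0.451, 0.544, -0.455, 0.542]
contact_force: [-8.7, -3.0, -2.1]
opening: 0.128
```

>>> {"api": "play_rows", "payload": {"targets": [[[0, 0, 0], [0, 0, 0], 180], [[0, 0, 0], [0, 0, 0], 130], [[0, 0, 0], [0, 0, 0.4], 110], [[0, 0, 0], [0, 0, 1], 110], [[0, 0, 0], [0, 0, 1], 110]]}}

```text
clock: 49.8
tool_pos: [0.5524, 0.0469, 0.1716]
eef_rot: [0.454, 0.542, -0.452, 0.543]
contact_force: [0.3, -0.2, 0.7]
opening: 0.555
```

>>> {"api": "play_rows", "payload": {"targets": [[[0, 0, 0], [0, 0, 1], 110], [[0, 0, 0], [-0.3, -0.8, 0.6], 110], [[0, 0, 0], [-0.3, -0.8, 0], 110], [[0, 0, 0], [0, 0, 0], 110], [[0, 0, 0], [0, 0, 0], 110]]}}

```text
clock: 50.3
tool_pos: [0.5283, -0.0184, 0.2349]
eef_rot: [0.455, 0.541, -0.452, 0.543]
contact_force: [-0.5, 0.2, -0.6]
opening: 0.568
```

```bash
python3 look.py w22
python3 - <<'E'
from plant import r
from h import *
s=r.snapshot("scene");np.save("pics/s22.npy",s,allow_pickle=True);crop(s,270,180,450,310,4.2,"pics/s22.png")
t=r.snapshot("top");np.save("pics/t22.npy",t,allow_pickle=True);crop(t,110,110,430,290,2.4,"pics/t22.png")
E
```

```text
[ 0.5283 -0.0172  0.2347] yaw 0.1795 [0.4 0.6 0.7] q7 -0.32 t 50.35 tilt [0.0037 0.0017]
```

View pics/w22.png

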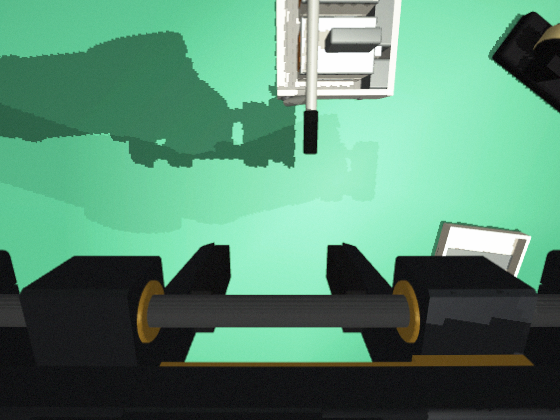

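View pics/s22.png

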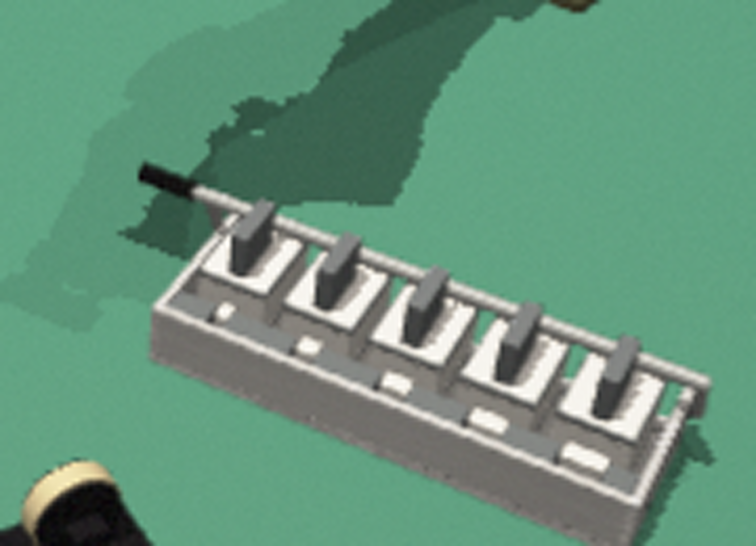

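View pics/t22.png

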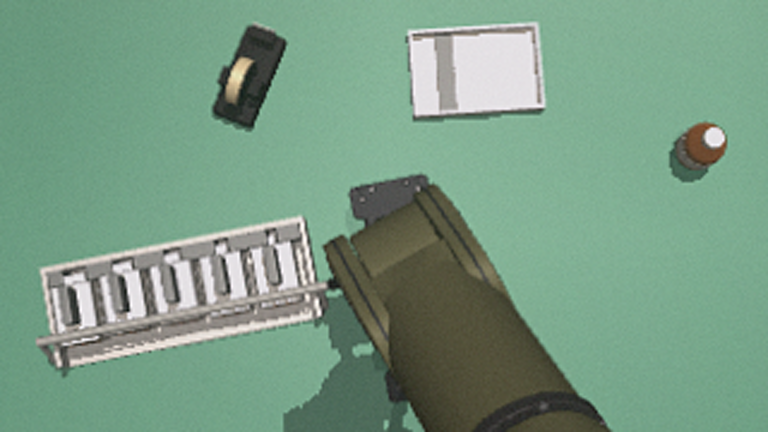

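Run:
```python
from h import *
w=np.load("pics/w22.npy",allow_pickle=True).item();print(onz(w,[(312,111.5),(310.5,152.5)],.07))
a=np.load("pics/s0.npy",allow_pickle=True).item()["color"];b=np.load("pics/s22.npy",allow_pickle=True).item()["color"]
x0,y0,x1,y1=296,212,345,245
im=np.vstack([cv2.resize(i[y0:y1,x0:x1,::-1],None,fx=12,fy=8) for i in (a,b)]);cv2.imwrite("pics/cmp.png",im)
x0,y0,x1,y1=410,250,450,285
im=np.hstack([cv2.resize(i[y0:y1,x0:x1,::-1],None,fx=9,fy=9) for i in (a,b)]);cv2.imwrite("pics/cmp2.png",im)
```

```text
[[0.54540573 0.06700104 0.07      ]
 [0.55142435 0.03133199 0.07      ]]
```

View pics/cmp.png

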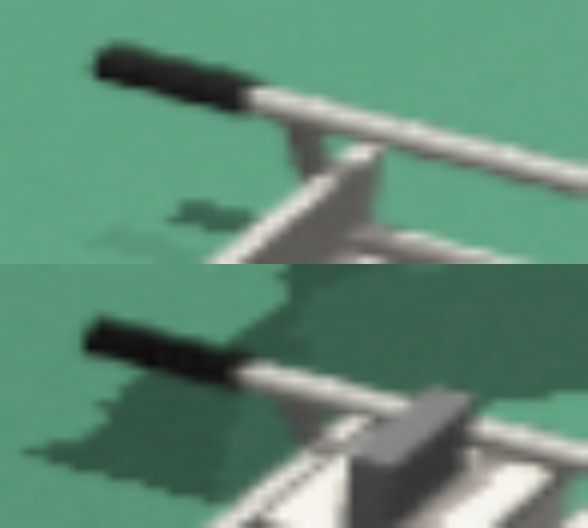

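View pics/cmp2.png

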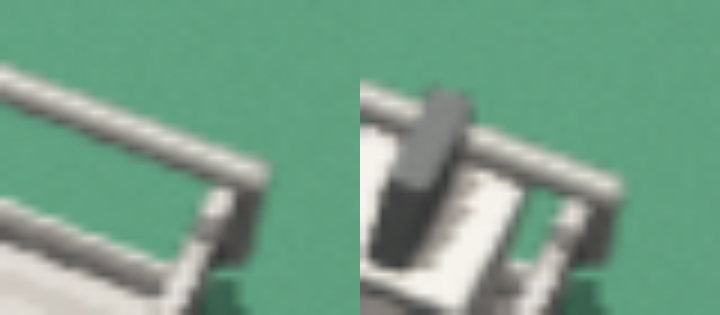

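Run:
```python
from h import *
w=np.load("pics/w22.npy",allow_pickle=True).item();s=np.load("pics/s22.npy",allow_pickle=True).item()
# scene sleeve ends from cmp: scale 12x8, origin 296,212, second image offset 264 rows
g=lambda x,y:(296+x/12,212+(y-264)/8)
print(tri(w,(312,111.5),s,g(238,369)),tri(w,(310.5,152.5),s,g(92,333)))
w1=np.load("pics/w1.npy",allow_pickle=True).item();s0=np.load("pics/s0.npy",allow_pickle=True).item()
g0=lambda x,y:(296+x/12,212+y/8)
print(tri(w1,(276.5,187),s0,g0(246,96)),tri(w1,(276,223),s0,g0(102,62)))
```

```text
(array([0.54494848, 0.06722632, 0.07208075]), np.float64(0.0008593180205782438)) (array([0.55117779, 0.03151525, 0.07160124]), np.float64(0.00018990558606397383))
(array([0.54065849, 0.06599571, 0.07277766]), np.float64(0.000958938007510601)) (array([0.54693562, 0.03029407, 0.07173641]), np.float64(0.0012400857501383069))
```

>>> {"api": "play_rows", "payload": {"targets": [[[0, 0, 0], [0.25, 0.7, 0], 255], [[0, 0, 0], [0.24, 0.8, -0.5], 255], [[0, 0, 0], [0, 0, -1], 255], [[0, 0, 0], [0, 0, -1], 255], [[0, 0, 0], [0, 0, -0.4], 255]]}}

```text
clock: 50.95
tool_pos: [0.545, 0.0434, 0.1145]
eef_rot: [0.452, 0.545, -0.453, 0.542]
contact_force: [1.0, -0.5, 0.4]
opening: 0.138
```

>>> {"api": "play_rows", "payload": {"targets": [[[0, 0, 0], [0, 0, 0], 255], [[0, 0, 0], [0, 0, -0.1], 255], [[0, 0, 0], [0, 0, -0.1], 255], [[0, 0, 0], [0, 0, 0], 255]]}}

```text
clock: 51.35
tool_pos: [0.5469, 0.0419, 0.1104]
eef_rot: [0.454, 0.542, -0.453, 0.543]
contact_force: [-0.5, -0.4, 0.6]
opening: 0.002
```

>>> {"api": "play_rows", "payload": {"targets": [[[0, 0, 0], [0, 0, -0.1], 255], [[0, 0, 0], [0, 0, -0.07], 255], [[0, 0, 0], [0, 0, 0], 255]]}}

```text
clock: 51.65
tool_pos: [0.5464, 0.0415, 0.1029]
eef_rot: [0.453, 0.543, -0.453, 0.543]
contact_force: [0.3, 0.6, -1.0]
opening: 0.006
```

>>> {"api": "play_rows", "payload": {"targets": [[[0, 0, 0], [0, 0, -0.07], 255], [[0, 0, 0], [0, 0, 0], 255]]}}

```text
clock: 51.85
tool_pos: [0.5467, 0.0416, 0.1016]
eef_rot: [0.453, 0.542, -0.453, 0.543]
contact_force: [-2.1, -0.8, 11.7]
opening: -0.002
```

>>> {"api": "play_rows", "payload": {"targets": [[[0, 0, 0], [0, 0, -0.07], 255], [[0, 0, 0], [0, 0, 0], 255]]}}

```text
clock: 52.05
tool_pos: [0.5468, 0.0416, 0.101]
eef_rot: [0.453, 0.542, -0.453, 0.544]
contact_force: [-7.0, -2.2, 32.4]
opening: 0.008
```

>>> {"api": "play_rows", "payload": {"targets": [[[0, 0, 0], [0, 0, 0.4], 255], [[0, 0, 0], [0, 0, 1], 255], [[0, 0, 0], [0, 0, 1], 255], [[0, 0, 0], [-0.5, -0.9, 0.5], 255], [[0, 0, 0], [-0.8, -0.9, 0], 255]]}}

```text
clock: 52.55
tool_pos: [0.4977, -0.0298, 0.2164]
eef_rot: [0.455, 0.541, -0.45, 0.545]
contact_force: [0.8, -0.7, -0.2]
opening: 0.003
```

>>> {"api": "play_rows", "payload": {"targets": [[[0, 0, 0], [-0.3, -0.9, 0], 200], [[0, 0, 0], [0, -0.9, 0], 150], [[0, 0, 0], [0, -0.9, 0], 150], [[0, 0, 0], [0, 0, 0], 150], [[0, 0, 0], [0, 0, 0], 150]]}}

```text
clock: 53.05
tool_pos: [0.4823, -0.1389, 0.2134]
eef_rot: [0.454, 0.542, -0.454, 0.542]
contact_force: [-0.1, 0.6, -0.5]
opening: 0.409
```

Run:
```python
from plant import r
from h import *
s=r.snapshot("scene");np.save("pics/s23.npy",s,allow_pickle=True);crop(s,270,180,450,310,4.2,"pics/s23.png")
t=r.snapshot("top");crop(t,110,110,430,290,2.4,"pics/t23.png")
a=np.load("pics/t0.npy",allow_pickle=True).item()["color"];d=cv2.absdiff(a,t["color"]).max(2)
print("top diff at bystanders:",[int((d[y0:y1,x0:x1]>60).sum()) for x0,y0,x1,y1 in [(195,118,232,165),(275,115,340,163),(385,155,418,185)]])
```

```text
top diff at bystanders: [0, 0, 0]
```

View pics/s23.png

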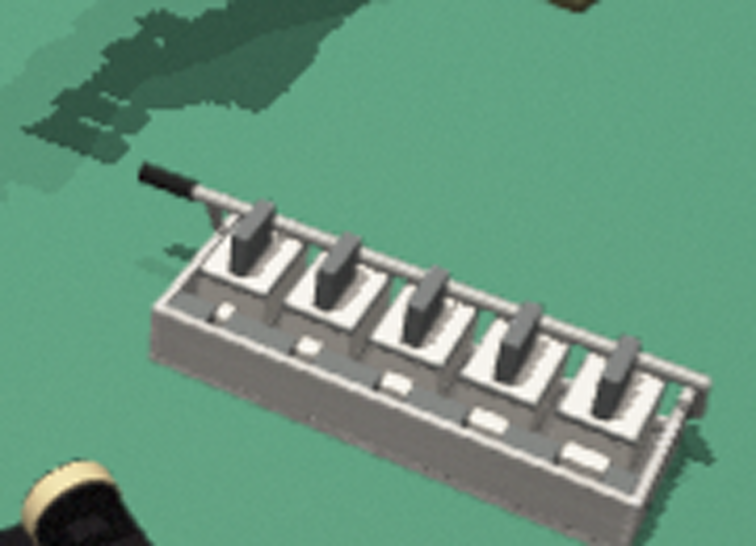

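View pics/t23.png

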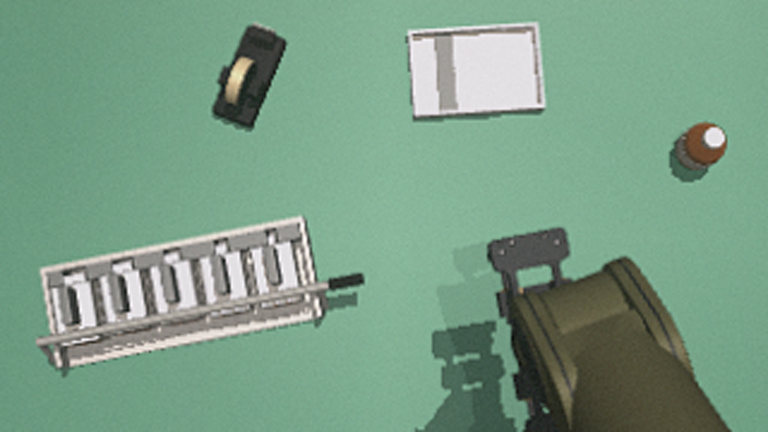

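All five are home with the ribs in the slots and the bar down over the lids, and the bystanders have not moved. Handing in.

```bash
python3 -c "
from plant import r
print(r.finish_job())"
```

```text
the job is handed in; nothing more can be done
None
```

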